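# Reset the drying tray's ratchet, load the cassette and start the blower

## Robot

A 7-joint arm with a two-finger parallel gripper is mounted at the origin on the work surface. World frame = base frame: x ahead of the robot, y to its left, z up, the work surface at z = 0. Lengths are in m, angles in rad, forces in N, time in s.
With the tool pointing down it reaches from about 0.35 to 0.9 m from the base axis. Payload 8.1 kg.
Tool frame: the origin (TCP) lies midway between the tips of the shut fingers; the grasp point (between the pads) lies 19 mm behind it (arm.hold_point_z is the distance from the TCP to the grasp point, in m); z points along the fingers, y is the direction in which the jaws open and shut (so a half turn about z gives the same grasp; the last joint's range is limited). The gripper opens to 92 mm and grips with 3 to 60 N. Pads are 19 mm wide; open, the fingers measure 130 mm over their backs; the gripper's body (75 mm by 190 mm) begins 47 mm behind the grasp point.
Start: joints at [1.209, 0.434, 0.025, 1.573, -0.012, 1.134, -0.075], TCP at [0.16, -0.604, 0.19] pointing down, gripper open.
Joint ranges: [-2.62, 2.62], [-0.44, 2.09], [-1.27, 1.32], [0.08, 2.57], [-1.32, 4.46], [0.12, 2], [-2.74, 2.74]. Speed limits (rad/s): [2.22, 2.22, 3.01, 3.01, 3.14, 3.14, 3.14].

## Interface

Orientations are given as a rotation vector (axis times angle).
In Python, from cell import arm gives the robot as it stands.
- The arm moves only by the shell command python3 -m pendant 'ROWS' [FORCE]. ROWS is JSON, a list of rows, each a list of 3 entries, a list of its own where there are three numbers: the shift along the tool's x, y, z in m, then the turn, a rotation vector about the tool's x, y, z in degrees, then the finger opening in m, from 0 to 0.0918. A call has 1 to 10 rows; each row shifts and turns the commanded pose from where the row before left it, along the tool's axes as they then stand; what a row does not reach is not made up. A row lasts 1/8 s, in which the tool goes at most 62.5 mm and 10.7 degrees, less where a joint would pass 70% of its speed; a pose out of reach is approached as far as the arm can. A call with a gripper value outside its range is refused whole. The fingers move at their own pace and stop on an object; FORCE is the grip in N (left out, the last holds). Time passes only in rows, so rows that do not move let the fingers close. It gives the time, the measured TCP pose, the force and the opening at its end, in the units of the state.
- arm.observe(): the state, without advancing time (a new reading comes with each control period).
- arm.get_image(name): name is "scene" or "top" or "wrist"; returns (picture, depth): 480x640x3 uint8, red, green, blue; 480x640 float32, m along the optical axis (not along the pixel's ray), 0 where there is no reading.
- arm.camera_params(name): a dict with "fovy" (degrees; the focal length in pixels is half the picture's height over the tangent of half this angle, whatever the lens; pixels are square), "cx", "cy" (the principal point, pixels), "rvec" (rotation vector, rad) and "tvec" (3), from world to camera coordinates, as OpenCV has them; the wrist camera has in their place "mount" (4x4, takes a point from camera to tool coordinates, whose origin is the TCP and whose axes are the flange's). Camera axes: x right, y down, z forward; pixel columns grow to the right and rows downward; lengths in m; the calibration is good to about 2 mm. A picture is of the moment at which its call begins: read the wrist's pose just before it. camera_params takes no time and is no camera call.
- arm.sign_off(): hands the job in, once; it reports no verdict.
Trained networks look in the newest picture that a camera, given by its name, has taken for a name from the list of things; names that differ only in an ending like _2 or _b are one class to them, and where a whole thing is asked for, a point or a joint stands for the part that bears it (a point fixed in the world has none). Each returns a list of dicts, best first, with "conf" (0 to 1); they miss things now and then, are a little off and sometimes report something else, mostly with a low value. They report only what shows in the picture. A call takes as long as a camera call. They do not tell look-alikes from the thing itself.
- arm.look_for(camera, label): "rect" ([centre column, centre row, width, height] in pixels, round what is visible of it).
- arm.masks_of(camera, label): "pixels" (480x640 bool, what is visible of it) and "rect" ([centre column, centre row, width, height] in pixels, round what is visible of it).
The state is a dict: "clock": time; "joints": joint angles; "dq": joint speeds; "joint_efforts": joint torques, N m; "position": TCP position; "ee_rot": TCP orientation; "force": force on the tool from outside, world axes, zero at the start; "ft_torque": the same for the moment, N m; "width": opening from 0.0 (shut) to 1.0 (fully open).
Only numpy, scipy, OpenCV 4.12 (cv2) and the standard library are available. Lean on these libraries where they do the work, as an engineer would, in place of code of your own. Each camera call takes 0.05 s, during which the arm holds its last target.

## Task

The tray of the instrument drying stand has been left propped too steep: lift it by its handle bar past the top notch so that the pawl trips out, lower it by hand, without letting it fall, until it lies right down and the pawl resets, and prop it in the second notch. The long instrument cassette must then lie on the tray, right way up and crosswise, centred and close against the two stops (put it there before or after raising the tray). Then start the blower by pushing the paddle switch towards the tray's handle end, holding it over for about a second and letting it spring back; leave the small cassette, the spray bottle, the jar and the tin where they stand.

Things in the scene. Friction and masses are not known exactly. Their poses are not given: they have to be found in the camera images.
- stand: Drying stand, fixed: white blower housing 190 x 196 mm, 70 mm high, under a hinged steel tray. Origin on the worktop below its middle; x level from the hinge (robot side) to the handle end, away from the robot (yaw varies 15 deg), z up. Toothed quadrant and pawl under a cheek on its right (y -118 to -147 mm), not to be touched; switch box on its left (x -95 to -21, y 123 to 193, 62 mm high).
- tray (a joint): Tray angle, rad: 0 flat, grows as the handle end rises, end stop 1.34. Rises freely; coming down it catches in notches at 0.21, 0.40 (second), 0.59, 0.78, 0.98, each once raised 0.03 beyond it. Above 1.25 the pawl trips out (allow 0.15 s) and it lowers past all notches, or falls if let go; at 0.02 or less the pawl resets. 0.65 kg, damped hinge, 3 to 6 N at the handle. Starts in notch 3, 4 or 5.
- pawl (a joint): Angle of the gravity pawl, rad: 0 to 0.2 is in action (it moves as it clicks over the teeth), above 0.6 is tripped out (it stays at 0.77 until the tray is nearly flat again).
- hinge (a point): Middle of the tray's hinge axis, 104 mm above the worktop. Its axes turn with the tray: x along the tray up to the handle, y along the hinge axis to the left, z square out of the tray's upper face.
- handle (a point): Middle of the tray's handle bar, a level steel tube 12 mm in diameter and 210 mm long along y, 190 mm from the hinge axis (axes as at hinge). An open gap of 42 mm lies between the bar and the edge of the tray's sheet, so the bar can be pinched from above across x; it turns in the fingers as the tray swings.
- seat (a point): Where the middle of the cassette's underside belongs, on the tray's sheet: 48 mm up from the hinge axis, 6 mm above it square to the tray (axes as at hinge). Cassette's long side along y. Two stop tabs, 34 mm wide, 16 mm high, centred at y = +-62 mm, faces at x = -30 mm; 90 mm free between them. Sheet: x -43 to +94, y +-101 mm. Friction holds the cassette on the slope.
- cassette: Long instrument cassette: a closed slotted steel box 180 x 60 x 30 mm, 0.25 to 0.5 kg, lying flat on the worktop to the left or right of the stand (top up). Origin at the middle of its underside, x along its length, z up.
- paddle (a joint): Angle of the spring-centred paddle switch, rad: 0 is centred, positive towards the stand's +x (handle end), ends at 0.42; switched on above 0.3. About 4 N at 40 mm above its pivot pushes it right over; it returns by itself.
- paddle_tip (a point): Middle of the top edge of the black paddle, which stands up from the switch box: 26 mm wide (y), 10 mm thick (x), top 125 mm above the worktop when centred, pivot 62 mm below this point.
- small_cassette: Short steel cassette, 110 x 60 x 30 mm, loose on the worktop on the other side of the stand from the long one. Origin at the middle of its underside. Not to be moved.
- spray_bottle: White bottle, 58 mm in diameter, 175 mm tall, loose, standing beyond the handle end. Origin at the middle of its underside. Not to be moved.
- jar: White ceramic jar, 78 mm in diameter, 100 mm tall, with instruments standing up to 150 mm in it, loose, right of the handle end. Origin at the middle of its underside. Not to be moved.
- tin: Round lidded steel tin, 90 mm in diameter, 86 mm tall with its knob, loose, left of the handle end. Origin at the middle of its underside. Not to be moved.
Not all that is in view belongs to the job. Leave any orange look-alike of the cassette alone.

How it is judged:
On the way, in this order (a step that is already met when the one before it is completed fails the run):
1. the tray is lifted past the top and the pawl trips out (value of joint tray above 1.16 rad and value of joint pawl above 0.6 rad).
2. the tray lies right down and the pawl is set back in (value of joint tray below 0.04 rad and value of joint pawl below 0.25 rad), for 0.1 s.
3. the tray stands in its second notch with the cassette lying on it against the stops, let go (value of joint tray between 0.36 and 0.44 rad and value of joint pawl below 0.1 rad and x of cassette in the frame of seat between -0.005 and 0.012 m and y of cassette in the frame of seat between -0.02 and 0.02 m and z of cassette in the frame of seat below 0.006 m and angle between the x axis of cassette and the y axis of seat, either way round below 0.12 rad and angle between cassette's own z axis and vertical below 0.6 rad and contact force between the fingers and cassette below 0.3 N and contact force between the fingers and stand below 0.3 N), for 0.2 s.
4. the paddle switch is held over towards the handle end (value of joint paddle above 0.3 rad), for 0.6 s.
At the end, for the whole second after the job is handed in: Tray in its second notch (0.36 to 0.44 rad), pawl in; cassette still on it, upright and crosswise (0.12 rad), within 12 mm of the stops and 20 mm of the tray's middle line; paddle centred (0.06 rad); small cassette, bottle, jar and tin within 30 mm of where they stood (value of joint tray between 0.36 and 0.44 rad and value of joint pawl below 0.1 rad and x of cassette in the frame of seat between -0.005 and 0.012 m and y of cassette in the frame of seat between -0.02 and 0.02 m and z of cassette in the frame of seat below 0.006 m and angle between the x axis of cassette and the y axis of seat, either way round below 0.12 rad and angle between cassette's own z axis and vertical below 0.6 rad and linear speed of cassette below 0.02 m/s and value of joint paddle between -0.06 and 0.06 rad and distance of each of small_cassette, spray_bottle, jar, tin from where it was at the start of the episode below 0.03 m); the robot touches nothing.
It fails at once if the tripped tray is let fall (faster than 2.3 rad/s downward) (value of joint pawl above 0.5 rad and velocity of joint tray below -2.3 rad/s).
It fails at once if the small cassette, the bottle, the jar or the tin is pushed 30 mm or more, or tipped (distance of any of small_cassette, spray_bottle, jar, tin from where it was at the start of the episode above 0.03 m or angle between any of spray_bottle, jar, tin's own z axis and vertical above 0.3 rad).
It also fails if it takes over 64 s, if anything falls off the work surface, if the arm or the gripper's body presses on something with over 40 N, if the wrist force passes 120 N, or if a joint passes its speed limit or range.

## Working session

There is one attempt and no reset: what is moved stays moved. The work goes in short steps, Python scripts to look and compute and a shell command to move; the robot and the scene stay as the last step left them, time stands still between calls to the robot, and variables do not carry over. Pictures are saved under pics/ and viewed, and the job is handed in when it is done.

```bash
ls; mkdir -p pics; python3 - <<'E'
from cell import arm
import cv2
s=arm.observe()
for k,v in s.items(): print(k,v)
for n in ("scene","top","wrist"):
    im,d=arm.get_image(n); cv2.imwrite(f"pics/{n}0.png",im[:,:,::-1]); print(n,arm.camera_params(n))
E
```

```text
pics
clock 0.0
joints [ 1.20939987  0.43518903  0.02498847  1.57410541 -0.01157992  1.13403806
 -0.07507687]
dq [ 6.12082634e-05  5.07320229e-05  5.52688045e-04 -7.14869106e-04
  1.76290792e-03  7.95519713e-04 -1.85033775e-03]
joint_efforts [ 2.33584979e-04 -6.67848372e+01  9.85214263e-01 -3.14454854e+01
 -6.04906166e-02  4.28392121e-02  1.64298222e-04]
position [ 0.15971971 -0.60363895  0.18916311]
ee_rot [-3.11380021e+00 -4.05101380e-01  5.83222454e-04]
force [-0.45790127  1.22321222 -0.07672274]
ft_torque [-0.02047129  0.02142211 -0.00415038]
width 1.000638351313042
scene {'fovy': 43.51936982866383, 'cx': 318.96019546214495, 'cy': 234.45248288182339, 'rvec': array([ 1.80514665,  1.62834877, -0.70603729]), 'tvec': array([-0.18448651, -0.26579603,  1.89038906])}
top {'fovy': 49.081785316290286, 'cx': 321.3949065027745, 'cy': 250.33870656667415, 'rvec': array([ 2.16506491, -2.09963115,  0.19916884]), 'tvec': array([0.08661317, 0.53592054, 1.16472781])}
wrist {'fovy': 62.45974265683369, 'cx': 311.46425451315764, 'cy': 239.43438339180398, 'mount': array([[-5.64054886e-04, -9.56572838e-01, -2.91492860e-01,
         8.06193950e-02],
       [ 9.99999734e-01, -4.04662129e-04, -6.07102127e-04,
        -3.86033153e-04],
       [ 4.62781283e-04, -2.91493125e-01,  9.56572812e-01,
        -1.96602498e-01],
       [ 0.00000000e+00,  0.00000000e+00,  0.00000000e+00,
         1.00000000e+00]])}
```

View pics/scene0.png

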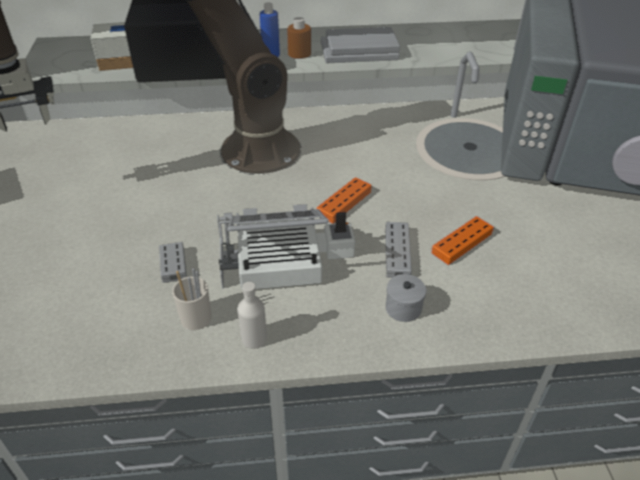

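View pics/top0.png

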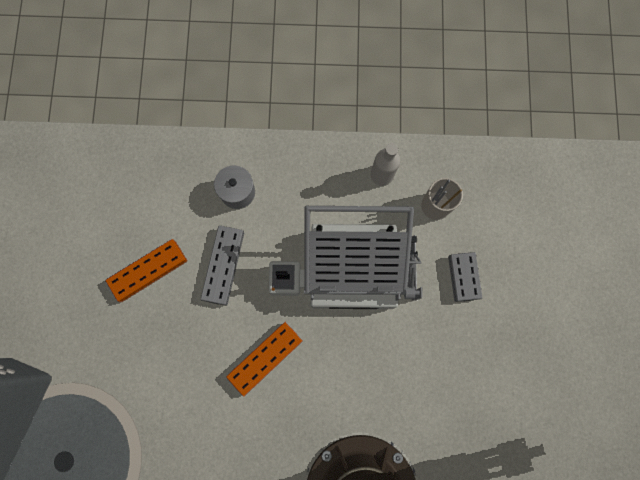

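View pics/wrist0.png

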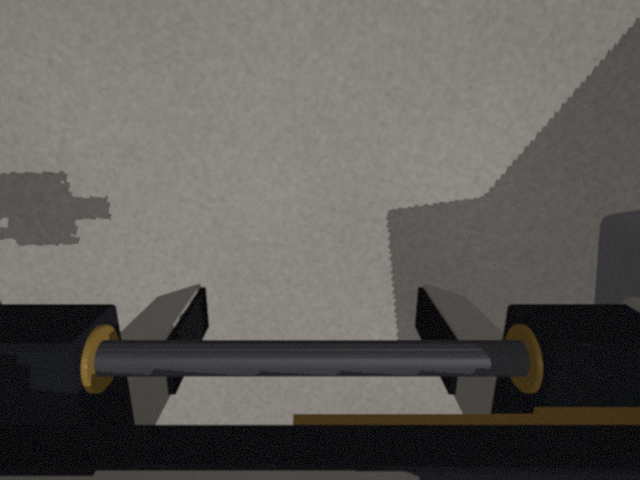

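The scene picture shows the arm at the back, with the tray propped over the stand at (280,245). In the top picture:
- handle bar: row 208, columns 305–413
- long cassette: (222,265)
- paddle: (284,275)
- small cassette: (465,277)
- tin: (235,187)
- bottle: (386,165)
- jar: (443,198)

There are two orange look-alikes, at (146,270) and (264,358).

```bash
cat > h.py <<'E'
from cell import arm
import numpy as np, cv2
from scipy.spatial.transform import Rotation as R
def cloud(n, d, pose=None):
    p=arm.camera_params(n); f=240/np.tan(np.radians(p['fovy'])/2)
    v,u=np.mgrid[0:480,0:640]; P=np.stack([(u-p['cx'])/f*d,(v-p['cy'])/f*d,d],-1)
    if n!='wrist':
        Rm=R.from_rotvec(p['rvec']).as_matrix(); W=(P-p['tvec'])@Rm
    else:
        s=pose; M=p['mount']; T=P@M[:3,:3].T+M[:3,3]
        W=T@R.from_rotvec(s['ee_rot']).as_matrix().T+s['position']
    W[d<=0]=np.nan
    return W
def project(n,X):
    p=arm.camera_params(n); f=240/np.tan(np.radians(p['fovy'])/2)
    c=np.atleast_2d(X)@R.from_rotvec(p['rvec']).as_matrix().T+p['tvec']
    return np.c_[p['cx']+f*c[:,0]/c[:,2],p['cy']+f*c[:,1]/c[:,2]]
def snap(n,name=None):
    s=arm.observe(); im,d=arm.get_image(n)
    if name: cv2.imwrite(f"pics/{name}.png",im[:,:,::-1])
    return s,im,cloud(n,d,s)
E
python3 - <<'E'
from h import *
s,im,W=snap('top')
np.save('top0.npy',W)
for l in ['cassette','small_cassette','tray','handle','paddle_tip','stand','jar','tin','spray_bottle']:
    for r in arm.masks_of('top',l)[:4]:
        m=r['pixels']; P=W[m]; P=P[~np.isnan(P[:,0])]
        if len(P)<5: continue
        z=P[:,2]; t=P[z>np.percentile(z,90)-0.008]
        c,wh,a=cv2.minAreaRect((t[:,:2]*1000).astype(np.float32))
        print(l,round(r['conf'],2),np.round(r['rect']),len(P),'topmed',np.round(np.median(t,0),3),'rect',np.round(c,1),np.round(wh,1),round(a,1))
E
```

```text
cassette 0.85 [146. 271.  77.  60.] 2123 topmed [0.477 0.51  0.03 ] rect [478.1 509.2] [ 61.5 179.5] 35.4
cassette 0.72 [223. 265.  45.  77.] 2028 topmed [0.494 0.333 0.03 ] rect [495.2 333.2] [ 60.8 179.4] 79.6
cassette 0.72 [265. 359.  77.  74.] 2234 topmed [0.284 0.226 0.03 ] rect [285.  224.9] [ 60.2 180.9] 44.8
small_cassette 0.85 [466. 275.  32.  49.] 1376 topmed [ 0.486 -0.235  0.03 ] rect [ 486.1 -235.1] [111.3  61.4] 7.0
tray 0.8 [362. 251. 116.  91.] 7367 topmed [0.587 0.043 0.212] rect [568.2  30.7] [ 58.4 221.5] 2.3
tray 0.15 [465. 276.  33.  47.] 1345 topmed [ 0.486 -0.235  0.03 ] rect [ 486.1 -235.1] [111.3  61.4] 7.0
handle 0.73 [359. 252. 118.  96.] 7575 topmed [0.589 0.029 0.213] rect [568.7  30.5] [ 57.8 221.7] 2.4
paddle_tip 0.63 [282. 278.  16.   8.] 115 topmed [0.467 0.187 0.124] rect [467.4 187.3] [ 9.4 23.8] 2.3
stand 0.78 [345. 258. 153. 104.] 10920 topmed [0.548 0.03  0.187] rect [561.2  30.5] [ 72.  221.6] 1.9
jar 0.89 [442. 198.  46.  42.] 1299 topmed [ 0.656 -0.166  0.1  ] rect [ 660.5 -172.1] [75.5 77.3] 19.0
tin 0.94 [235. 188.  42.  43.] 1355 topmed [0.677 0.31  0.072] rect [678.6 311.9] [86.4 87.8] 2.1
tin 0.39 [347. 256. 155. 107.] 11215 topmed [0.549 0.03  0.188] rect [561.6  30.2] [ 72.8 222.1] 1.9
spray_bottle 0.97 [385. 164.  25.  46.] 889 topmed [ 0.733 -0.039  0.174] rect [734.3 -39.2] [26.2 24.9] 81.3
```

```bash
python3 - <<'E'
from h import *
W=np.load('top0.npy')
# sheet region pixels
P=W[238:285,315:402].reshape(-1,3); P=P[~np.isnan(P[:,0])]
print(np.percentile(P[:,2],[5,25,50,75,95]))
rng=np.random.default_rng(0);best=0
for i in range(500):
    a=P[rng.choice(len(P),3,False)]; n=np.cross(a[1]-a[0],a[2]-a[0]); n/=np.linalg.norm(n)+1e-12
    k=abs((P-a[0])@n)<.002
    if k.sum()>best: best=k.sum(); K=k
Q=P[K]; c=Q.mean(0); n=np.linalg.svd(Q-c,full_matrices=False)[2][2]; n*=np.sign(n[2]); print('n',n,'tilt',np.arccos(n[2]),'yaw from n',np.degrees(np.arctan2(-n[1],-n[0])),len(Q),len(P))
# bar
B=W[200:222,306:412].reshape(-1,3);B=B[B[:,2]>.18]
cc=[]
for y in np.arange(-.06,.12,.01):
    b=B[abs(B[:,1]-y)<.005]; b=b[b[:,2]>b[:,2].max()-.003]; cc.append(b.mean(0))
cc=np.array(cc); print(np.round(cc,4)); print('yaw bar',np.degrees(np.polyfit(cc[:,1],cc[:,0],1)[0]))
print('bar y ends',B[:,1].min(),B[:,1].max())
# level slot: housing top
H=W[225:234,335:398].reshape(-1,3); print('housing',np.nanmedian(H,0))
print('all z by x along y=0.03'); 
A=W.reshape(-1,3);A=A[abs(A[:,1]-.03)<.003]
A=A[np.argsort(A[:,0])]; A=A[(A[:,0]>.36)&(A[:,0]<.62)&(A[:,2]>.02)]; print(np.round(A[::4,[0,2]],3).tolist())
E
```

```text
[0.12331586 0.1361479  0.15096703 0.16602012 0.17800736]
n [-0.55801379 -0.00955022  0.82977672] tilt 0.5920888333372725 yaw from n 0.9805028044829803 2881 4075
[[ 5.923e-01 -5.900e-02  2.165e-01]
 [ 5.922e-01 -4.970e-02  2.151e-01]
 [ 5.919e-01 -4.010e-02  2.163e-01]
 [ 5.927e-01 -2.930e-02  2.160e-01]
 [ 5.927e-01 -1.980e-02  2.165e-01]
 [ 5.921e-01 -1.180e-02  2.190e-01]
 [ 5.925e-01  5.000e-04  2.159e-01]
 [ 5.908e-01  9.200e-03  2.164e-01]
 [ 5.918e-01  2.060e-02  2.155e-01]
 [ 5.911e-01  3.030e-02  2.157e-01]
 [ 5.896e-01  4.080e-02  2.163e-01]
 [ 5.916e-01  4.880e-02  2.166e-01]
 [ 5.891e-01  6.350e-02  2.211e-01]
 [ 5.907e-01  6.950e-02  2.165e-01]
 [ 5.895e-01  7.930e-02  2.166e-01]
 [ 5.918e-01  8.700e-02  2.179e-01]
 [ 5.899e-01  9.940e-02  2.154e-01]
 [ 5.890e-01  1.096e-01  2.153e-01]]
yaw bar -1.0518597692070533
bar y ends -0.07625571134004316 0.13775229370473352
housing [0.58098513 0.00528474 0.07065796]
all z by x along y=0.03
[[0.403, 0.04], [0.404, 0.064], [0.408, 0.069], [0.411, 0.064], [0.414, 0.075], [0.417, 0.072], [0.419, 0.067], [0.423, 0.072], [0.426, 0.07], 
[... 180 characters left out ...]
, 0.13], [0.461, 0.128], [0.463, 0.128], [0.467, 0.133], [0.469, 0.133], [0.47, 0.138], [0.474, 0.142], [0.479, 0.14], [0.48, 0.142], [0.483, 0.141], [0.486, 0.146], [0.488, 0.148], [0.49, 0.147], [0.494, 0.153], [0.496, 0.153], [0.498, 0.152], [0.501, 0.158], [0.505, 0.16], [0.507, 0.161], [0.511, 0.166], [0.513, 0.163], [0.515, 0.163], [0.518, 0.17], [0.521, 0.169], [0.523, 0.17], [0.526, 0.173], [0.528, 0.174], [0.53, 0.174], [0.533, 0.179], [0.535, 0.179], [0.539, 0.183], [0.541, 0.18], [0.543, 0.183], [0.547, 0.186], [0.549, 0.185], [0.576, 0.068], [0.581, 0.069], [0.583, 0.07], [0.585, 0.07], [0.587, 0.072], [0.588, 0.213], [0.59, 0.215], [0.591, 0.217], [0.594, 0.065], [0.594, 0.213]]
```

```bash
cat >> h.py <<'E'
def down(yaw_toolx):
    """tool z down, tool x at yaw (deg)"""
    a=np.radians(yaw_toolx); x=np.array([np.cos(a),np.sin(a),0]); z=np.array([0,0,-1.]); return np.c_[x,np.cross(z,x),z]
def rel(Rt,pt,s=None):
    """total shift in present tool axes (if done before turn) and turn (deg)"""
    s=s or arm.observe(); R0=R.from_rotvec(s['ee_rot']).as_matrix()
    return R0.T@(np.array(pt)-s['position']), np.degrees(R.from_matrix(R0.T@Rt).as_rotvec())
E
python3 - <<'E'
from h import *
s=arm.observe(); print(np.round(R.from_rotvec(s['ee_rot']).as_matrix(),3))
for y in (91,-89):
  sh,t=rel(down(y),[0.591-.0005,0.06,0.31]); print(y,sh.round(4),t.round(2))
E
```

```text
[[ 0.967  0.256  0.   ]
 [ 0.256 -0.967 -0.   ]
 [ 0.     0.    -1.   ]]
91 [ 0.5861 -0.532  -0.1201] [ 1.000e-02  0.000e+00 -7.618e+01]
-89 [ 0.5861 -0.532  -0.1201] [ 0.0000e+00 -1.0000e-02  1.0382e+02]
```

```bash
python3 -m pendant '[[[0,0,-0.06],[0,0,0],0.09],[[0.03,-0.027,-0.04],[0,0,0],0.03],[[0.042,-0.038,-0.01],[0,0,0],0.03],[[0.042,-0.038,0],[0,0,0],0.03],[[0.042,-0.038,0],[0,0,0],0.03],[[0.042,-0.038,0],[0,0,0],0.03],[[0.042,-0.038,0],[0,0,0],0.03],[[0.042,-0.038,0],[0,0,0],0.03],[[0.042,-0.038,0],[0,0,0],0.03],[[0.042,-0.038,0],[0,0,0],0.03]]'
```

```text
clock: 1.9
position: [0.4298, -0.189, 0.3003]
ee_rot: [3.115, 0.405, 0.001]
force: [1.9, -0.9, -0.1]
width: 0.323
```

```bash
python3 - <<'E'
from h import *
sh,t=rel(down(91),[0.5905,0.06,0.30]); print(sh.round(4),t.round(2))
E
```

```text
[ 2.190e-01 -1.997e-01  2.000e-04] [ 6.000e-02  0.000e+00 -7.619e+01]
```

```bash
python3 -m pendant '[[[0.042,-0.038,0],[0,0,0],0.03],[[0.042,-0.038,0],[0,0,0],0.03],[[0.042,-0.038,0],[0,0,0],0.03],[[0.042,-0.038,0],[0,0,0],0.03],[[0.042,-0.038,0],[0,0,0],0.03],[[0,0,0],[0,0,-10.5],0.03],[[0,0,0],[0,0,-10.5],0.03],[[0,0,0],[0,0,-10.5],0.03],[[0,0,0],[0,0,-10.5],0.03],[[0,0,0],[0,0,-10.5],0.03]]'
python3 - <<'E'
from h import *
sh,t=rel(down(91),[0.5905,0.06,0.30]); print(sh.round(4),t.round(2))
E
```

```text
clock: 3.15
position: [0.5835, 0.0467, 0.3]
ee_rot: [2.61, 1.749, -0.0]
force: [0.0, 0.4, 0.3]
width: 0.326
[ 0.0149  0.0015 -0.0001] [ 1.000e-02  1.000e-02 -2.334e+01]
```

```bash
python3 -m pendant '[[[0.015,0.0015,0],[0,0,-10.5],0.03],[[0,0,0],[0,0,-10.5],0.03],[[0,0,0],[0,0,-2.3],0.03],[[0,0,0],[0,0,0],0.03]]'
python3 - <<'E'
from h import *
s,im,W=snap('wrist','w1')
sh,t=rel(down(91),[0.5905,0.06,0.206-.019]); print(sh.round(4),t.round(2))
E
```

```text
clock: 3.65
position: [0.5906, 0.0598, 0.2999]
ee_rot: [2.213, 2.23, -0.0]
force: [0.3, 0.6, -0.3]
width: 0.323
[ 2.000e-04 -1.000e-04  1.129e-01] [ 0.    0.01 -0.58]
```

View pics/w1.png

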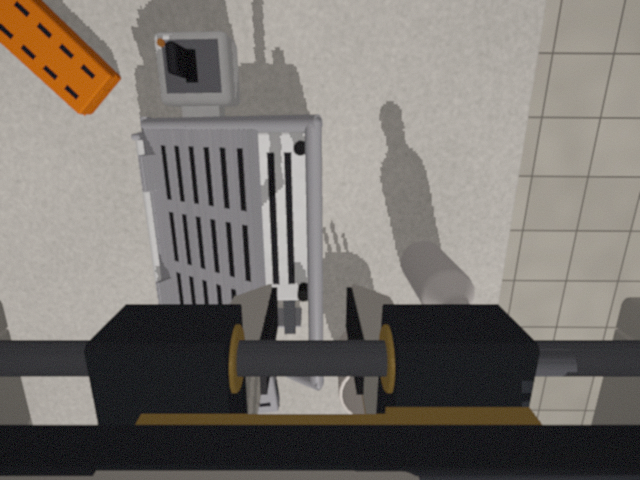

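The wrist picture shows the bar at column 315, midway between the fingers at about 275 and 352. I'm descending and gripping.

```bash
python3 -m pendant '[[[0,0,0.04],[0,0,0],0.03],[[0,0,0.04],[0,0,0],0.03],[[0,0,0.033],[0,0,-0.5],0.03],[[0,0,0],[0,0,0],0.03],[[0,0,0],[0,0,0],0],[[0,0,0],[0,0,0],0],[[0,0,0],[0,0,0],0]]' 25
```

```text
clock: 4.58
position: [0.5912, 0.0603, 0.1881]
ee_rot: [2.199, 2.242, 0.002]
force: [-0.1, 0.3, -0.3]
width: 0.05
```

```bash
python3 -m pendant '[[[0,0,0],[0,0,0],0]]'
python3 - <<'E'
from h import *
s,im,W=snap('wrist','w2'); print(s['width'],s['position'])
E
```

```text
clock: 4.7
position: [0.5909, 0.0601, 0.1875]
ee_rot: [2.199, 2.242, 0.001]
force: [-0.3, -0.7, -0.5]
width: 0.007
0.007299202815636619 [0.59090331 0.06013793 0.18745262]
```

View pics/w2.png

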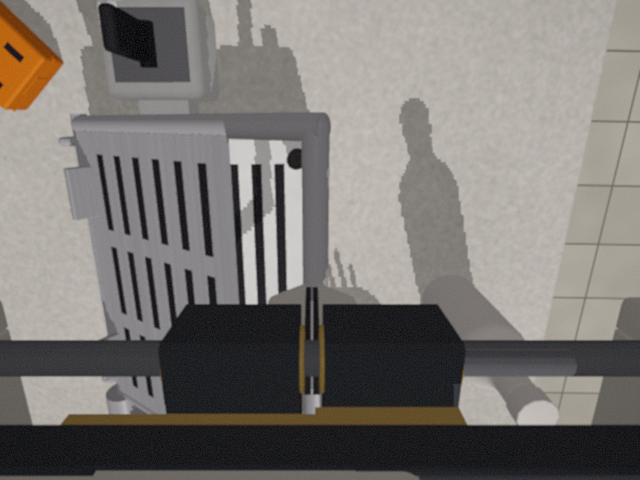

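```bash
python3 - <<'E'
from h import *
s,im,W=snap('wrist')
for r in (150,200,250,280): print(r,[np.round(W[r,c],3).tolist() for c in (305,313,320,326)])
s,im,W=snap('top','t2'); snap('scene','s2')
cv2.imwrite('pics/t2c.png',cv2.resize(im[180:320,260:440,::-1],None,fx=4,fy=4))
cv2.imwrite('pics/s2c.png',cv2.resize(cv2.imread('pics/s2.png')[150:330,180:380],None,fx=4,fy=3.3))
E
```

```text
150 [[0.588, 0.128, 0.217], [0.592, 0.128, 0.218], [0.594, 0.128, 0.218], [0.597, 0.128, 0.216]]
200 [[0.588, 0.106, 0.215], [0.592, 0.107, 0.218], [0.595, 0.107, 0.217], [0.598, 0.107, 0.215]]
250 [[0.589, 0.084, 0.216], [0.592, 0.085, 0.218], [0.595, 0.084, 0.217], [0.598, 0.084, 0.216]]
280 [[0.589, 0.069, 0.214], [0.593, 0.07, 0.217], [0.596, 0.07, 0.217], [0.599, 0.069, 0.214]]
```

View pics/t2c.png

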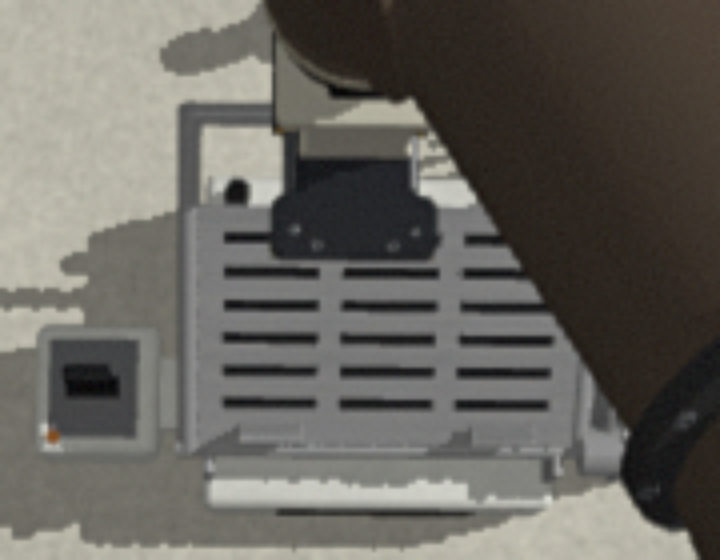

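View pics/s2c.png

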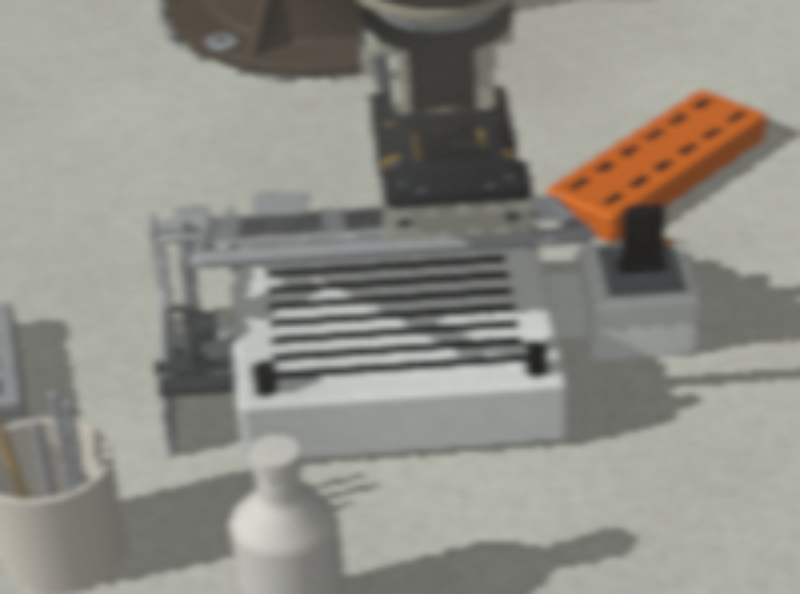

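```bash
python3 - <<'E'
from h import *
p=arm.camera_params('wrist'); f=240/np.tan(np.radians(p['fovy'])/2); Mi=np.linalg.inv(p['mount'])
for z in (0,-.019,-.03,-.04,-.066):
    c=Mi@[0,0,z,1]; print(z,p['cx']+f*c[0]/c[2],p['cy']+f*c[1]/c[2],c[2])
print(getattr(arm,'hold_point_z',None))
s,im,W=snap('wrist')
for r in (286,290,295,300,310,320): print(r,[np.round(W[r,c],4).tolist() for c in (303,308,312,316,322)])
cv2.imwrite('pics/w3c.png',cv2.resize(im[260:420,230:400,::-1],None,fx=4,fy=3.5))
E
```

```text
0 308.87431456917176 275.19162331875674 0.21134762431031026
-0.019 308.6498587784907 289.90519443898535 0.1931728797739306
-0.03 308.49949403259615 299.76193449448215 0.1826506592528687
-0.04 308.34693425366225 309.762563797108 0.1730850042337215
-0.066 307.85811924502013 341.80546352567944 0.1482143011839388
0.0188
286 [[0.5882, 0.0716, 0.2277], [0.5903, 0.0667, 0.2164], [0.5921, 0.0672, 0.2173], [0.5939, 0.0671, 0.217], [0.5963, 0.0714, 0.2269]]
290 [[0.5883, 0.0721, 0.2328], [0.5903, 0.0705, 0.2292], [0.5921, 0.0652, 0.2174], [0.5937, 0.0708, 0.2298], [0.5962, 0.0719, 0.2322]]
295 [[0.5883, 0.0718, 0.2371], [0.5904, 0.0702, 0.2336], [0.5922, 0.0627, 0.2174], [0.5937, 0.0704, 0.2339], [0.596, 0.0717, 0.2365]]
300 [[0.5885, 0.0724, 0.2429], [0.5904, 0.0704, 0.2387], [0.5921, 0.0647, 0.2267], [0.5936, 0.0701, 0.2379], [0.5959, 0.0719, 0.2415]]
310 [[0.5886, 0.0716, 0.2497], [0.5905, 0.0703, 0.2472], [0.5922, 0.0604, 0.2278], [0.5935, 0.0704, 0.2472], [0.5938, 0.0961, 0.2976]]
320 [[0.5888, 0.0718, 0.2577], [0.5905, 0.0702, 0.2548], [0.5923, 0.056, 0.2286], [0.5934, 0.0702, 0.2547], [0.5939, 0.0936, 0.2978]]
```

View pics/w3c.png

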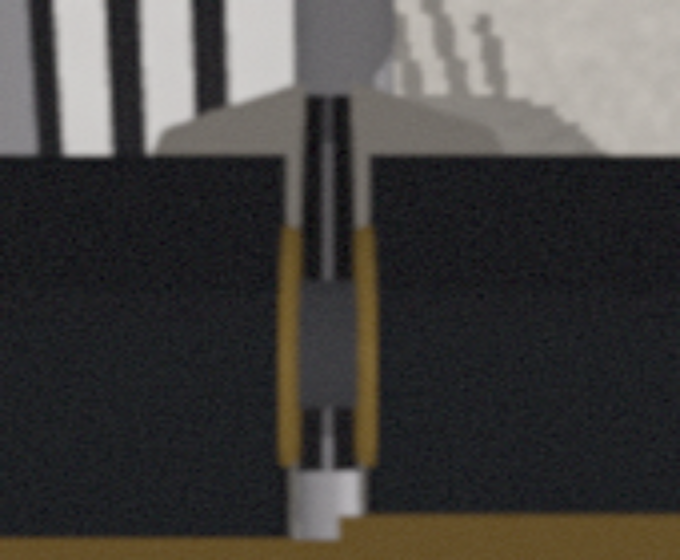

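```bash
python3 - <<'E'
from h import *
p=arm.camera_params('wrist'); f=240/np.tan(np.radians(p['fovy'])/2); Mi=np.linalg.inv(p['mount'])
for x in (-.0095,0,.0095):
  for z in (0,-.01,-.019,-.03):
    c=Mi@[x,0,z,1]; print(x,z,p['cy']+f*c[1]/c[2])
# finger-tip depth from start-like open view: use current
s,im,W=snap('wrist')
Rm=R.from_rotvec(s['ee_rot']).as_matrix()
for c in (308,316):
  for r in range(284,300,2): print(c,r,((W[r,c]-s['position'])@Rm).round(4))
E
```

```text
-0.0095 0 291.5281604423605
-0.0095 -0.01 299.6053328047706
-0.0095 -0.019 307.5490703188815
-0.0095 -0.03 318.2598408873631
0 0 275.19154935559914
0 -0.01 282.60512774495083
0 -0.019 289.90510647642554
0 -0.03 299.7618365891643
0.0095 0 258.42111705251693
0.0095 -0.01 265.13178076244077
0.0095 -0.019 271.7478807086706
0.0095 -0.03 280.69424968368486
308 284 [ 0.0078 -0.0002 -0.0298]
308 286 [ 0.007  -0.0002 -0.0303]
308 288 [ 0.0102 -0.0001 -0.0396]
308 290 [ 0.01   -0.0001 -0.0414]
308 292 [ 0.0102 -0.0001 -0.0438]
308 294 [ 0.0105 -0.0001 -0.0464]
308 296 [ 0.0105 -0.0001 -0.0484]
308 298 [ 0.0103 -0.     -0.0499]
316 284 [ 0.0081  0.0034 -0.0306]
316 286 [ 0.0067  0.0034 -0.0295]
316 288 [ 0.0108  0.0033 -0.041 ]
316 290 [ 0.0103  0.0033 -0.0419]
316 292 [ 0.0105  0.0033 -0.0444]
316 294 [ 0.0101  0.0033 -0.0455]
316 296 [ 0.01    0.0032 -0.0473]
316 298 [ 0.0095  0.0032 -0.0483]
```

```bash
python3 - <<'E'
from h import *
s=arm.observe(); Rm=R.from_rotvec(s['ee_rot']).as_matrix()
for z in (0,-.019,-.04,-.066): print(z,project('scene',s['position']+Rm@[0,0,z]), (project('scene',s['position']+Rm@[0,0,z])-[180,150])*[4,3.3])
im,d=arm.get_image('scene'); W=cloud('scene',d)
u0=project('scene',s['position'])[0].astype(int)
for v in range(u0[1]-25,u0[1]+8,2): print(v,[W[v,u0[0]+k].round(3).tolist() for k in (-4,0,4)])
cv2.imwrite('pics/s3c.png',cv2.resize(im[180:240,250:330,::-1],None,fx=10,fy=10,interpolation=cv2.INTER_CUBIC))
E
```

```text
0 [[291.46055359 230.57439118]] [[445.84221436 265.89549091]]
-0.019 [[291.25107756 224.19699545]] [[445.00431022 244.85008499]]
-0.04 [[291.0147578  217.00235563]] [[444.05903119 221.10777357]]
-0.066 [[290.71495638 207.87504759]] [[442.85982551 190.98765705]]
205 [[0.671, 0.049, 0.329], [0.676, 0.057, 0.332], [0.675, 0.064, 0.331]]
207 [[0.682, 0.048, 0.333], [0.682, 0.056, 0.332], [0.683, 0.064, 0.332]]
209 [[0.685, 0.048, 0.331], [0.687, 0.056, 0.331], [0.684, 0.064, 0.328]]
211 [[0.687, 0.048, 0.327], [0.686, 0.056, 0.325], [0.687, 0.063, 0.326]]
213 [[0.683, 0.048, 0.318], [0.684, 0.056, 0.319], [0.686, 0.063, 0.32]]
215 [[0.683, 0.048, 0.314], [0.676, 0.056, 0.307], [0.68, 0.064, 0.309]]
217 [[0.675, 0.048, 0.301], [0.674, 0.056, 0.3], [0.678, 0.064, 0.302]]
219 [[0.678, 0.048, 0.298], [0.679, 0.055, 0.298], [0.678, 0.063, 0.297]]
221 [[0.677, 0.047, 0.292], [0.68, 0.055, 0.294], [0.678, 0.063, 0.291]]
223 [[0.596, 0.051, 0.215], [0.598, 0.059, 0.216], [0.596, 0.068, 0.214]]
225 [[0.6, 0.05, 0.213], [0.601, 0.059, 0.213], [0.599, 0.068, 0.21]]
227 [[0.447, 0.056, 0.069], [0.452, 0.066, 0.073], [0.447, 0.076, 0.068]]
229 [[0.456, 0.056, 0.07], [0.457, 0.066, 0.07], [0.463, 0.075, 0.075]]
231 [[0.465, 0.055, 0.072], [0.463, 0.065, 0.07], [0.461, 0.075, 0.067]]
233 [[0.471, 0.055, 0.071], [0.476, 0.064, 0.074], [0.474, 0.075, 0.072]]
235 [[0.484, 0.054, 0.076], [0.481, 0.064, 0.072], [0.477, 0.074, 0.068]]
237 [[0.483, 0.054, 0.068], [0.484, 0.064, 0.068], [0.487, 0.074, 0.07]]
```

View pics/s3c.png

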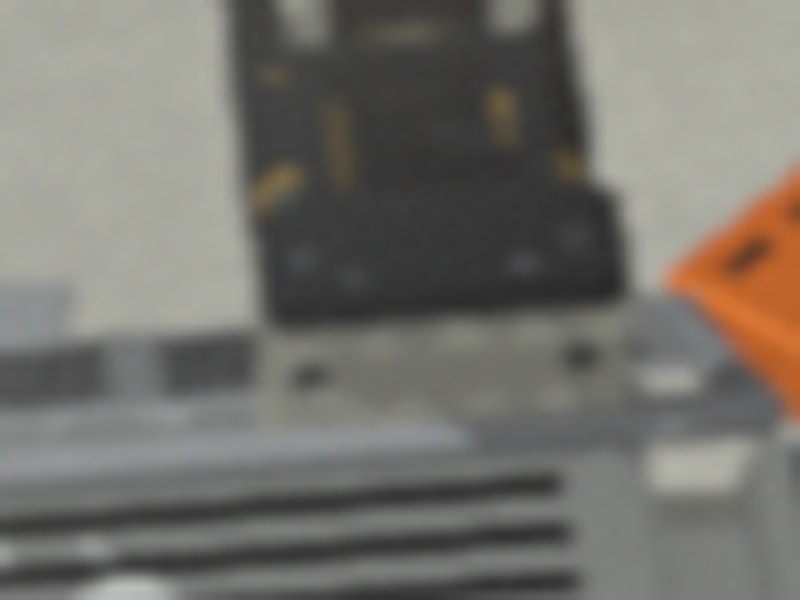

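The cameras agree that the fingers shut about 10 mm above the bar. The physical tips sit about 38 mm behind the reported TCP: the wrist depth puts the tip ends at tool z ≈ -0.040, and the scene camera puts the body's lower edge about 103 mm above the TCP instead of 66. I'll use that offset from here, reopen, go lower, and watch the force.

```bash
python3 -m pendant '[[[0,0,0],[0,0,0],0.03],[[0,0,0],[0,0,0],0.03],[[0,0,0],[0,0,0],0.03],[[0,0,0.015],[0,0,0],0.03],[[0,0,0.017],[0,0,0],0.03],[[0,0,0],[0,0,0],0.03]]'
```

```text
clock: 5.8
position: [0.5892, 0.0595, 0.1526]
ee_rot: [-2.198, -2.242, 0.005]
force: [0.2, 0.4, -0.2]
width: 0.324
```

```bash
python3 -m pendant '[[[0,0,0],[0,0,0],0],[[0,0,0],[0,0,0],0],[[0,0,0],[0,0,0],0]]' 25
python3 - <<'E'
from h import *
s,im,W=snap('wrist','w4'); print(s['width'],s['position'],s['force'])
E
```

```text
clock: 6.18
position: [0.5923, 0.0603, 0.1559]
ee_rot: [2.198, 2.241, 0.005]
force: [5.0, 1.4, 0.8]
width: 0.12
0.11960091662406352 [0.5923236  0.06032153 0.15591208] [4.99378727 1.41741648 0.81828738]
```

View pics/w4.png

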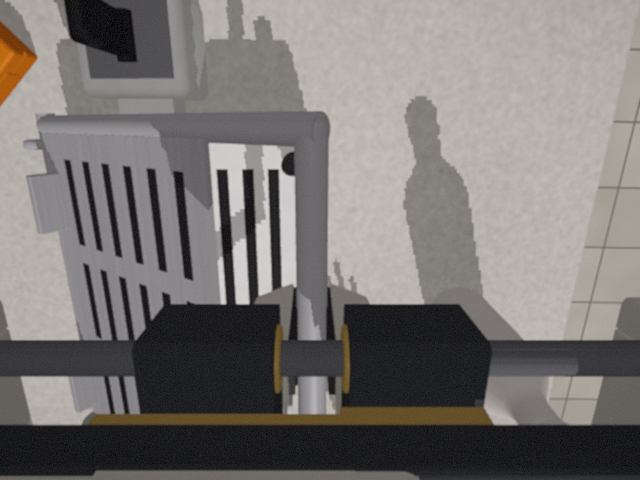

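The pads now hold the bar: opening about 11 mm, bar between them at columns 298–328. Next I need the arc increments.

```bash
python3 - <<'E'
import numpy as np
def t(a):
    a=np.array(a);x=.19*np.cos(a);z=.19*np.sin(a)
    for i in range(1,len(a)): print(a[i].round(2),'y %.4f z %.4f'%(x[i]-x[i-1],-(z[i]-z[i-1])))
t(np.r_[.59:1.291:.1]); print(); t([1.29,1.3]); t(np.r_[1.29:-.02:-.1,0,-.01])
E
```

```text
0.69 y -0.0113 z -0.0152
0.79 y -0.0128 z -0.0140
0.89 y -0.0141 z -0.0127
0.99 y -0.0153 z -0.0112
1.09 y -0.0164 z -0.0096
1.19 y -0.0173 z -0.0079
1.29 y -0.0180 z -0.0062

1.3 y -0.0018 z -0.0005
1.19 y 0.0180 z 0.0062
1.09 y 0.0173 z 0.0079
0.99 y 0.0164 z 0.0096
0.89 y 0.0153 z 0.0112
0.79 y 0.0141 z 0.0127
0.69 y 0.0128 z 0.0140
0.59 y 0.0113 z 0.0152
0.49 y 0.0098 z 0.0163
0.39 y 0.0081 z 0.0172
0.29 y 0.0063 z 0.0179
0.19 y 0.0045 z 0.0184
0.09 y 0.0027 z 0.0188
-0.01 y 0.0008 z 0.0190
0.0 y 0.0000 z -0.0019
-0.01 y -0.0000 z 0.0019
```

```bash
python3 -m pendant '[[[0,-0.0113,-0.0152],[0,0,0],0],[[0,-0.0128,-0.014],[0,0,0],0],[[0,-0.0141,-0.0127],[0,0,0],0],[[0,-0.0153,-0.0112],[0,0,0],0],[[0,0,0],[0,0,0],0]]'
```

```text
clock: 6.85
position: [0.5392, 0.0592, 0.2106]
ee_rot: [2.197, 2.239, 0.007]
force: [7.2, 0.1, 6.9]
width: 0.124
```

```bash
python3 -m pendant '[[[0,-0.0164,-0.0096],[0,0,0],0],[[0,-0.0173,-0.0079],[0,0,0],0],[[0,-0.018,-0.0062],[0,0,0],0],[[0,0,0],[0,0,0],0],[[0,0,0],[0,0,0],0]]'
python3 - <<'E'
from h import *
s,im,W=snap('wrist','w5');  print(s['position'],s['width'],s['force'])
snap('scene','s5')
cv2.imwrite('pics/s5c.png',cv2.resize(cv2.imread('pics/s5.png')[130:330,180:380],None,fx=4,fy=3))
E
```

```text
clock: 7.48
position: [0.4872, 0.0582, 0.2335]
ee_rot: [2.197, 2.24, 0.005]
force: [3.3, -0.5, 7.6]
width: 0.12
[0.48718773 0.05822377 0.23345898] 0.11962055087100056 [ 3.33608511 -0.51576607  7.57621054]
```

View pics/s5c.png

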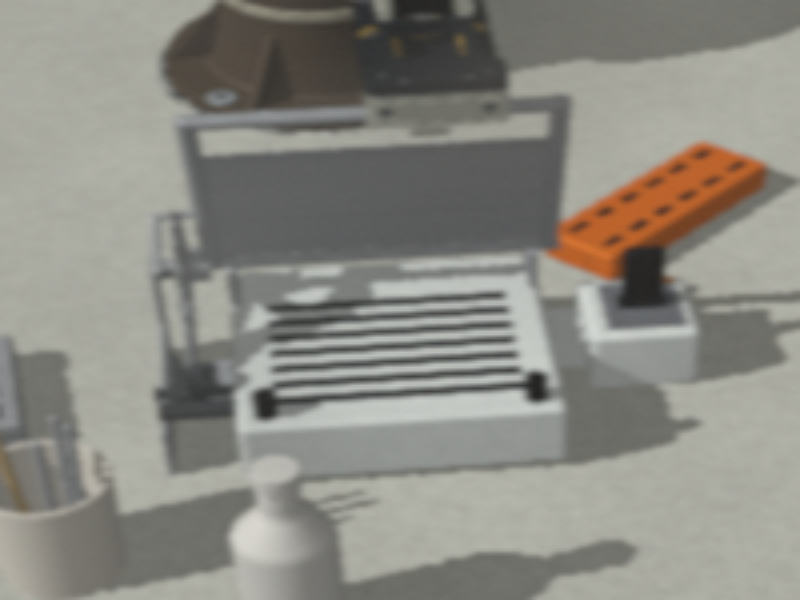

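View pics/w5.png

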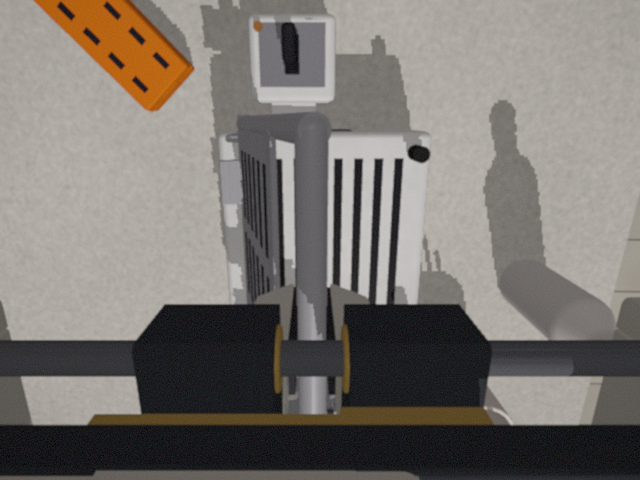

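```bash
python3 -m pendant '[[[0,-0.004,-0.001],[0,0,0],0],[[0,0,0],[0,0,0],0],[[0,0,0],[0,0,0],0]]'
python3 - <<'E'
from h import *
s,im,W=snap('wrist');  print(s['position'],s['force'])
B=W[150:270,285:345].reshape(-1,3); B=B[B[:,2]>B[:,2].max()-.05]
print('bar',[ (q.mean(0)).round(4) for q in [B[B[:,2]>np.percentile(B[:,2],97)-.002]]])
s,im,W=snap('scene')
cv2.imwrite('pics/s6c.png',cv2.resize(im[190:300,200:260,::-1],None,fx=7,fy=5.4,interpolation=cv2.INTER_CUBIC))
E
```

```text
clock: 7.95
position: [0.4836, 0.0582, 0.2344]
ee_rot: [2.197, 2.24, 0.006]
force: [4.5, -1.3, 9.0]
width: 0.121
[0.48355659 0.05815591 0.23444045] [ 4.45456223 -1.2536137   9.01081687]Traceback (most recent call last):
  File "<stdin>", line 4, in <module>
    return _quantile_unchecked(
        a, q, axis, out, overwrite_input, method, keepdims, weights)
    return _ureduce(a,
                    func=_quantile_ureduce_func,
    ...<5 lines>...
                    overwrite_input=overwrite_input,
                    method=method)
    r = func(a, **kwargs)
    result = _quantile(arr,
                       quantiles=q,
    ...<2 lines>...
                       out=out,
                       weights=wgt)
    slices_having_nans = np.isnan(arr[-1, ...])
                                  ~~~^^^^^^^^^
IndexError: index -1 is out of bounds for axis 0 with size 0
```

By the arm's own travel the tray is at about 1.30 rad, past the trip angle. I'll lower it at under 1 rad/s and watch the force for a caught notch.

```bash
python3 -m pendant '[[[0,0.004,0.001],[0,0,0],0],[[0,0.018,0.0062],[0,0,0],0],[[0,0.0173,0.0079],[0,0,0],0],[[0,0.0164,0.0096],[0,0,0],0],[[0,0.0153,0.0112],[0,0,0],0],[[0,0,0],[0,0,0],0]]'
```

```text
clock: 8.75
position: [0.5545, 0.0598, 0.1962]
ee_rot: [2.199, 2.243, 0.003]
force: [5.9, 0.6, 4.7]
width: 0.122
```

```bash
python3 -m pendant '[[[0,0.0141,0.0127],[0,0,0],0],[[0,0.0128,0.014],[0,0,0],0],[[0,0.0113,0.0152],[0,0,0],0],[[0,0.0098,0.0163],[0,0,0],0],[[0,0.0081,0.0172],[0,0,0],0],[[0,0,0],[0,0,0],0]]'
```

```text
clock: 9.5
position: [0.61, 0.0609, 0.1192]
ee_rot: [-2.199, -2.243, -0.002]
force: [6.6, 1.6, 0.3]
width: 0.119
```

```bash
python3 -m pendant '[[[0,0.0063,0.0179],[0,0,0],0],[[0,0.0045,0.0184],[0,0,0],0],[[0,0.0027,0.0188],[0,0,0],0],[[0,0,0],[0,0,0],0]]'
```

```text
clock: 10.0
position: [0.6237, 0.0612, 0.0637]
ee_rot: [-2.199, -2.243, -0.003]
force: [9.4, 2.3, -2.6]
width: 0.119
```

```bash
python3 -m pendant '[[[0,0.001,0.009],[0,0,0],0],[[0,0,0.007],[0,0,0],0],[[0,0,0],[0,0,0],0]]'
```

```text
clock: 10.38
position: [0.6246, 0.0612, 0.0484]
ee_rot: [2.199, 2.243, 0.003]
force: [9.7, 2.8, -1.2]
width: 0.121
```

```bash
python3 -m pendant '[[[0,-0.001,0.003],[0,0,0],0],[[0,0,0],[0,0,0],0]]'
python3 -m pendant '[[[0,0,0.002],[0,0,0],0],[[0,0,0],[0,0,0],0]]'
```

```text
clock: 10.62
position: [0.6248, 0.0613, 0.0462]
ee_rot: [2.198, 2.242, 0.006]
force: [12.2, 2.5, -2.3]
width: 0.12
clock: 10.88
position: [0.6248, 0.0613, 0.0442]
ee_rot: [2.198, 2.242, 0.006]
force: [12.9, 3.2, -3.3]
width: 0.12
```

```bash
python3 - <<'E'
from h import *
s,im,W=snap('wrist','w7');  print(s['position'],s['force'])
for r in (170,200,230,260): print(r,[W[r,c].round(3).tolist() for c in (120,200,250,305,313,320)])
s,im,W=snap('scene','s7')
cv2.imwrite('pics/s7c.png',cv2.resize(im[150:330,180:380,::-1],None,fx=4,fy=3.3,interpolation=cv2.INTER_CUBIC))
E
```

```text
[0.6248225  0.06128412 0.0442384 ] [12.94254636  3.21525962 -3.26636964]
170 [[0.563, 0.124, 0.113], [0.578, 0.119, 0.071], [0.595, 0.117, 0.045], [0.623, 0.125, 0.112], [0.625, 0.125, 0.111], [0.627, 0.125, 0.112]]
200 [[0.562, 0.114, 0.112], [0.583, 0.111, 0.095], [0.595, 0.102, 0.049], [0.623, 0.115, 0.111], [0.625, 0.115, 0.112], [0.628, 0.116, 0.113]]
230 [[0.561, 0.104, 0.113], [0.576, 0.093, 0.071], [0.596, 0.089, 0.054], [0.623, 0.105, 0.111], [0.626, 0.105, 0.112], [0.628, 0.105, 0.111]]
260 [[0.559, 0.093, 0.112], [0.575, 0.079, 0.072], [0.596, 0.074, 0.058], [0.623, 0.094, 0.112], [0.626, 0.094, 0.112], [0.628, 0.094, 0.112]]
```

View pics/w7.png

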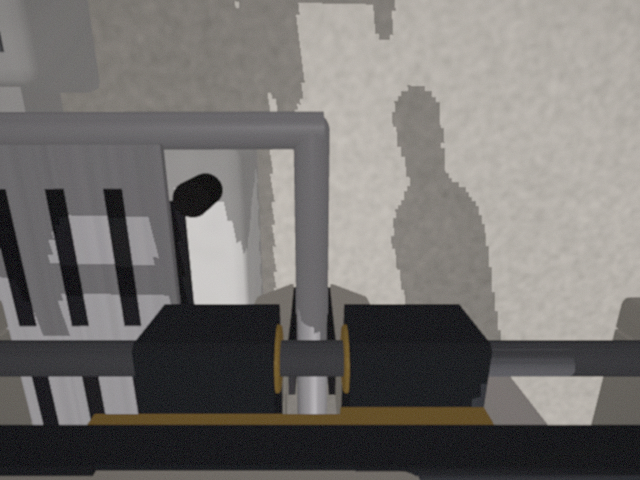

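View pics/s7c.png

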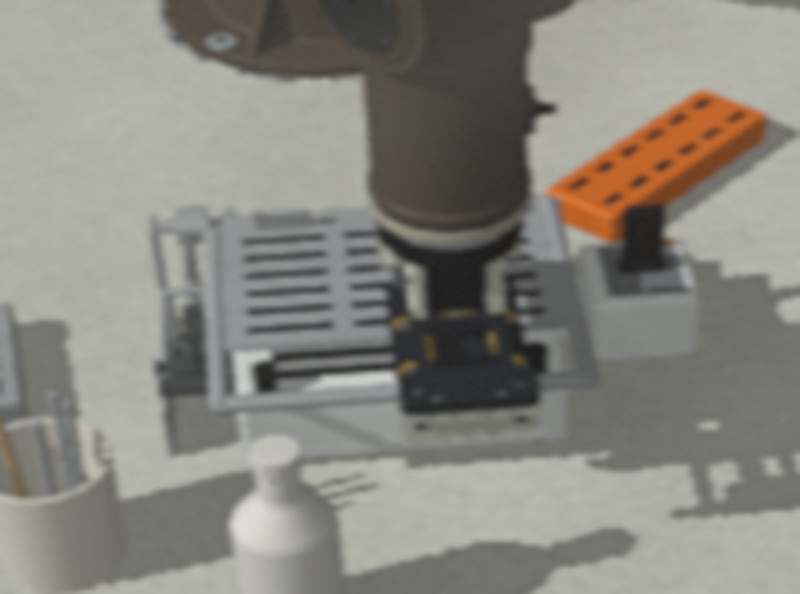

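The tray lies flat: sheet top and bar top both read about 0.112. Release, rise, and head for the cassette.

```bash
python3 -m pendant '[[[0,0,0],[0,0,0],0.03],[[0,0,0],[0,0,0],0.03],[[0,0,0],[0,0,0],0.03],[[0,0,-0.03],[0,0,0],0.03],[[0,0,-0.06],[0,0,0],0.06],[[0,0,-0.06],[0,0,0],0.09],[[0,0,0],[0,0,10.5],0.09]]'
python3 - <<'E'
from h import *
sh,t=rel(down(169.6),[0.4945,0.333,0.20]); print(sh.round(4),t.round(2))
E
```

```text
clock: 11.85
position: [0.6243, 0.0618, 0.2002]
ee_rot: [2.396, 2.027, 0.01]
force: [0.2, 0.3, -1.5]
width: 0.602
[ 0.2459 -0.1729 -0.0003] [  0.44   0.18 -89.15]
```

```bash
python3 -m pendant '[[[0.049,-0.0346,0],[0,0,0],0.09],[[0.049,-0.0346,0],[0,0,0],0.09],[[0.049,-0.0346,0],[0,0,0],0.09],[[0.049,-0.0346,0],[0,0,0],0.09],[[0.049,-0.0346,0],[0,0,0],0.09],[[0,0,0],[0,0,-10.5],0.09],[[0,0,0],[0,0,-10.5],0.09],[[0,0,0],[0,0,-10.5],0.09],[[0,0,0],[0,0,-10.5],0.09],[[0,0,0],[0,0,-10.5],0.09]]'
python3 -m pendant '[[[0,0,0],[0,0,-10.5],0.09],[[0,0,0],[0,0,-10.5],0.09],[[0,0,0],[0,0,-10.5],0.09],[[0,0,0],[0,0,-5],0.09],[[0,0,0],[0,0,0],0.09]]'
python3 - <<'E'
from h import *
sh,t=rel(down(169.6),[0.4945,0.333,0.20]); print(sh.round(4),t.round(2))
s,im,W=snap('wrist','w8')
for r in arm.masks_of('wrist','cassette')[:3]:
    m=r['pixels']; P=W[m]; P=P[~np.isnan(P[:,0])]; t=P[(P[:,2]>.024)&(P[:,2]<.04)]
    c,wh,a=cv2.minAreaRect((t[:,:2]*1000).astype(np.float32)); print(r['conf'],np.round(r['rect']),np.median(t,0).round(4),c,wh,a)
s,im,W=snap('top'); 
P=W[238:285,315:402].reshape(-1,3); print('tray z',np.nanpercentile(P[:,2],[5,50,95]))
E
```

```text
clock: 13.1
position: [0.4909, 0.3301, 0.1948]
ee_rot: [-1.241, -2.886, 0.002]
force: [-0.2, -0.6, -0.7]
width: 0.984
clock: 13.72
position: [0.491, 0.3301, 0.1947]
ee_rot: [-0.285, -3.128, 0.001]
force: [-0.1, 0.5, 0.3]
width: 0.98
[-0.0029  0.0035 -0.0053] [-0.05 -0.05 -0.02]
0.76 [510. 154. 205. 189.] [0.4768 0.5156 0.0319] (481.8321533203125, 511.1031494140625) (60.373329162597656, 180.59542846679688) 34.67444610595703
0.63 [319. 205.  68. 186.] [0.4899 0.3367 0.0318] (499.2474060058594, 335.5645751953125) (60.1489372253418, 179.7820587158203) 80.14290618896484
0.59 [122.  53. 130. 106.] [0.3241 0.1934 0.0316] (317.0524597167969, 197.775634765625) (60.613487243652344, 97.88297271728516) 44.81584548950195
tray z [0.10832179 0.72641997 0.7451091 ]
```

View pics/w8.png

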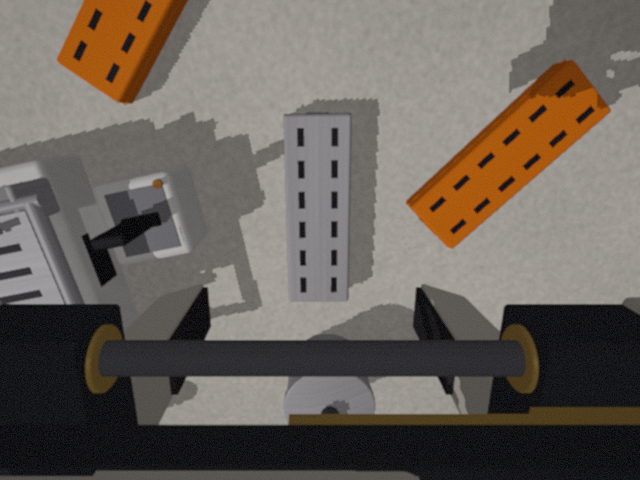

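The wrist picture shows the long cassette at (319,205), straight and between the finger lines. The paddle is at (130,235) and the two orange look-alikes are clear of the grip. Descending.

```bash
python3 -m pendant '[[[-0.005,0.005,0.05],[0,0,0.3],0.09],[[0,0,0.05],[0,0,0],0.09],[[0,0,0.05],[0,0,0],0.09],[[0,0,0.04],[0,0,0],0.09],[[0,0,0.02],[0,0,0],0.09],[[0,0,0],[0,0,0],0.09]]'
```

```text
clock: 14.62
position: [0.4966, 0.3343, -0.0153]
ee_rot: [-0.293, -3.127, 0.002]
force: [0.2, 0.4, 1.0]
width: 0.981
```

```bash
python3 - <<'E'
from h import *
s,im,W=snap('wrist','w9'); print(s['position'])
Rm=R.from_rotvec(s['ee_rot']).as_matrix()
T=(W-s['position'])@Rm
for r in (278,282,286,290,294): print(r,[T[r,c].round(4).tolist() for c in (206,208,210,416,418,420)])
E
```

```text
[ 0.49663161  0.33431836 -0.01530654]
278 [[0.0033, -0.0506, -0.0167], [0.0039, -0.0492, -0.0182], [0.003, -0.0488, -0.0161], [0.0036, 0.052, -0.0176], [0.0035, 0.053, -0.0174], [0.0032, 0.0542, -0.0168]]
282 [[0.0014, -0.0506, -0.0172], [0.0012, -0.0498, -0.0168], [0.0015, -0.0485, -0.0176], [0.0012, 0.0524, -0.0169], [0.0014, 0.0532, -0.0175], [0.0012, 0.0543, -0.0169]]
286 [[-0.0009, -0.0509, -0.0169], [-0.001, -0.05, -0.0166], [-0.0012, -0.0491, -0.0161], [-0.0007, 0.0524, -0.0174], [-0.0007, 0.0534, -0.0175], [-0.0004, 0.0542, -0.0181]]
290 [[0.0077, -0.0442, -0.0407], [-0.0028, -0.0499, -0.0173], [-0.003, -0.0491, -0.0169], [0.0075, 0.0459, -0.0404], [0.0082, 0.0464, -0.0419], [0.0081, 0.0472, -0.0418]]
294 [[0.0062, -0.0441, -0.0415], [0.0053, -0.0438, -0.0396], [-0.0053, -0.0493, -0.0167], [0.0061, 0.0458, -0.0415], [0.0066, 0.0463, -0.0426], [0.0081, 0.0462, -0.0458]]
```

View pics/w9.png

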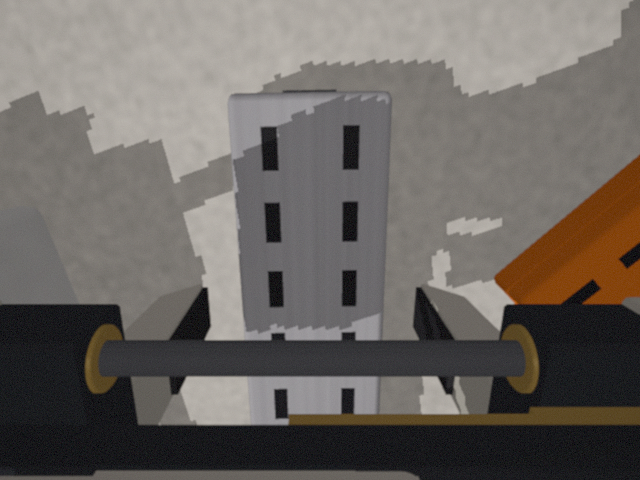

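```bash
python3 -m pendant '[[[0,0,0.018],[0,0,0],0.09],[[0,0,0],[0,0,0],0.09],[[0,0,0],[0,0,0],0.05],[[0,0,0],[0,0,0],0.05],[[0,0,0],[0,0,0],0.05],[[0,0,0],[0,0,0],0.05],[[0,0,-0.02],[0,0,0],0.05],[[0,0,0],[0,0,0],0.05]]' 35
```

```text
clock: 15.68
position: [0.4978, 0.3357, -0.0107]
ee_rot: [0.292, 3.126, 0.003]
force: [1.3, 0.2, -3.3]
width: 0.653
```

Grasped: opening about 60 mm, and the tool force of about 3.3 N suggests about 0.34 kg. Lift and turn.

```bash
python3 -m pendant '[[[0,0,-0.05],[0,0,0],0.05],[[0,0,-0.055],[0,0,0],0.05],[[0,0,-0.055],[0,0,0],0.05],[[0,0,0],[0,0,10],0.05],[[0,0,0],[0,0,10],0.05],[[0,0,0],[0,0,10],0.05],[[0,0,0],[0,0,10],0.05],[[0,0,0],[0,0,10],0.05],[[0,0,0],[0,0,10],0.05],[[0,0,0],[0,0,10],0.05]]'
python3 -m pendant '[[[0,0,0],[0,0,8.9],0.05],[[0,0,0],[0,0,0],0.05]]'
python3 - <<'E'
from h import *
sh,t=rel(down(91),[0.4865,0.0302,0.15]); print(sh.round(4),t.round(2))
s,im,W=snap('wrist','w10'); s,im,W=snap('top','t10')
P=W[238:300,330:402].reshape(-1,3);P=P[(P[:,2]<.2)]; print('tray z',np.nanpercentile(P[:,2],[5,50,95]))
E
```

```text
clock: 16.92
position: [0.4967, 0.3345, 0.1473]
ee_rot: [2.04, 2.389, -0.001]
force: [-0.9, 0.2, -2.9]
width: 0.652
clock: 17.18
position: [0.4968, 0.3346, 0.1474]
ee_rot: [2.211, 2.231, -0.0]
force: [0.0, -0.7, -3.1]
width: 0.653
[-0.3043 -0.0129 -0.0025] [ 0.01  0.03 -0.5 ]
tray z [0.10433417 0.10947715 0.11347836]
```

View pics/w10.png

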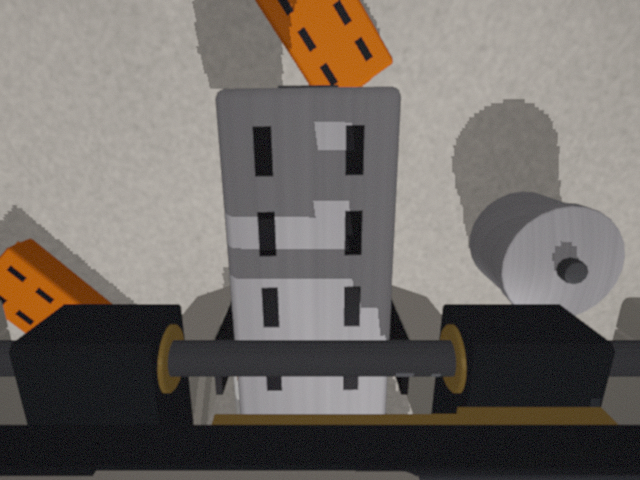

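View pics/t10.png

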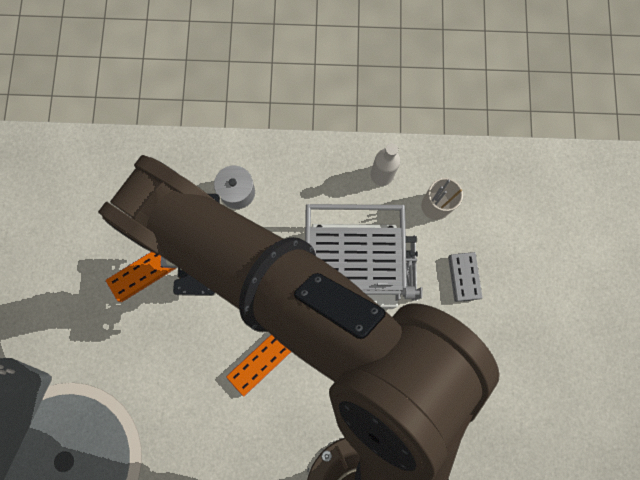

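```bash
python3 - <<'E'
from h import *
s,im,W=snap('wrist'); Rm=R.from_rotvec(s['ee_rot']).as_matrix(); T=(W-s['position'])@Rm
col=[]
for c in (260,290,310,330,360):
    k=[r for r in range(60,200) if abs(T[r,c,2]+.065)<.015]; print(c,k[0],T[k[0],c].round(4))
for r in (120,170,220): 
    k=[c for c in range(150,480) if abs(T[r,c,2]+.065)<.012]; print(r,T[r,k[0]].round(4),T[r,k[-1]].round(4))
s,im,W=snap('top'); M=(W[...,2]>.1)&(W[...,2]<.116)
for c in range(330,400,10):
    x=W[200:305,c][M[200:305,c]]; 
    g=x[x[:,0]<.6]; b=x[x[:,0]>.605]
    print(c,'y',np.median(x[:,1]).round(3),'sheet',g[:,0].min().round(4),g[:,0].max().round(4),'bar',b[:,0].min().round(4),b[:,0].max().round(4))
t=W[280:295,310:402].reshape(-1,3); t=t[(t[:,2]>.119)&(t[:,2]<.135)]; print(len(t),t.min(0),t.max(0))
cv2.imwrite('pics/t11c.png',cv2.resize(im[190:315,290:440,::-1],None,fx=5,fy=4.6,interpolation=cv2.INTER_CUBIC))
E
```

```text
260 88 [ 0.0893 -0.015  -0.0622]
290 86 [ 0.0903 -0.0057 -0.0566]
310 85 [ 0.0906  0.0009 -0.056 ]
330 85 [ 0.0905  0.0075 -0.0573]
360 87 [ 0.0896  0.0169 -0.0619]
120 [ 0.0795 -0.0292 -0.0626] [ 0.0795  0.0296 -0.0632]
170 [ 0.0634 -0.0291 -0.0623] [ 0.0632  0.0305 -0.061 ]
220 [ 0.0462 -0.0288 -0.0626] [ 0.0462  0.0301 -0.0628]
330 y 0.085 sheet 0.4901 0.5741 bar 0.6179 0.6277
340 y 0.063 sheet 0.475 0.5728 bar 0.6165 0.627
350 y 0.041 sheet 0.4609 0.5731 bar 0.6182 0.6266
360 y 0.019 sheet 0.4418 0.5741 bar 0.6181 0.6266
370 y -0.003 sheet 0.4302 0.5752 bar 0.6188 0.6275
380 y -0.025 sheet 0.4306 0.5762 bar 0.6205 0.6294
390 y -0.047 sheet 0.4311 0.5774 bar 0.621 0.6302
45 [ 0.44793056 -0.04942362  0.11962733] [ 0.45302046 -0.01714872  0.13093264]
```

View pics/t11c.png

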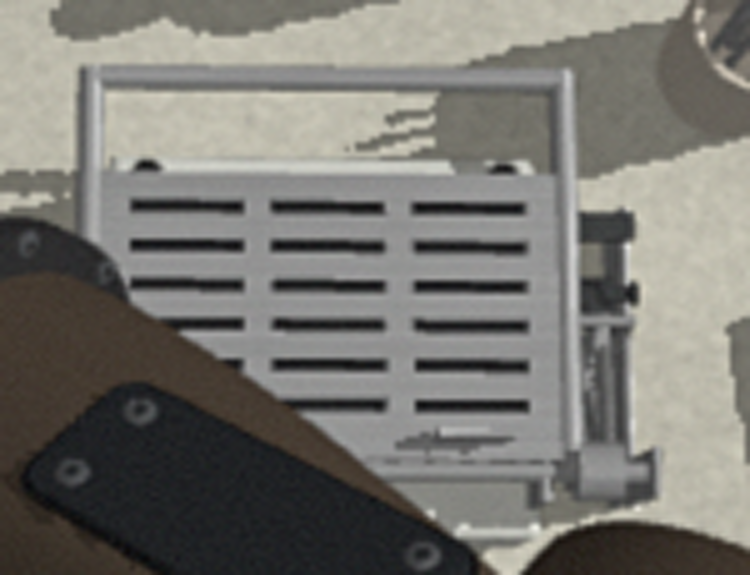

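```bash
python3 -m pendant '[[[-0.05,-0.0027,0],[0,0,0],0.05],[[-0.051,-0.0027,0],[0,0,0],0.05],[[-0.051,-0.0027,0],[0,0,0],0.05],[[-0.051,-0.0028,0],[0,0,0],0.05],[[-0.051,-0.0028,0],[0,0,0],0.05],[[-0.05,0,0],[0,0,-1.1],0.05],[[0,0,0],[0,0,0],0.05],[[0,0,0],[0,0,0],0.05]]'
python3 - <<'E'
from h import *
sh,t=rel(down(91.6),[0.4858,0.0302,0.082]); print(sh.round(4),t.round(2))
s,im,W=snap('scene'); cv2.imwrite('pics/s11c.png',cv2.resize(im[130:310,180:380,::-1],None,fx=4,fy=3.3,interpolation=cv2.INTER_CUBIC))
E
```

```text
clock: 18.38
position: [0.4857, 0.031, 0.1475]
ee_rot: [-2.191, -2.251, -0.001]
force: [0.0, 0.6, -3.7]
width: 0.649
[-0.0008  0.      0.0655] [ 0.02 -0.03 -0.04]
```

View pics/s11c.png

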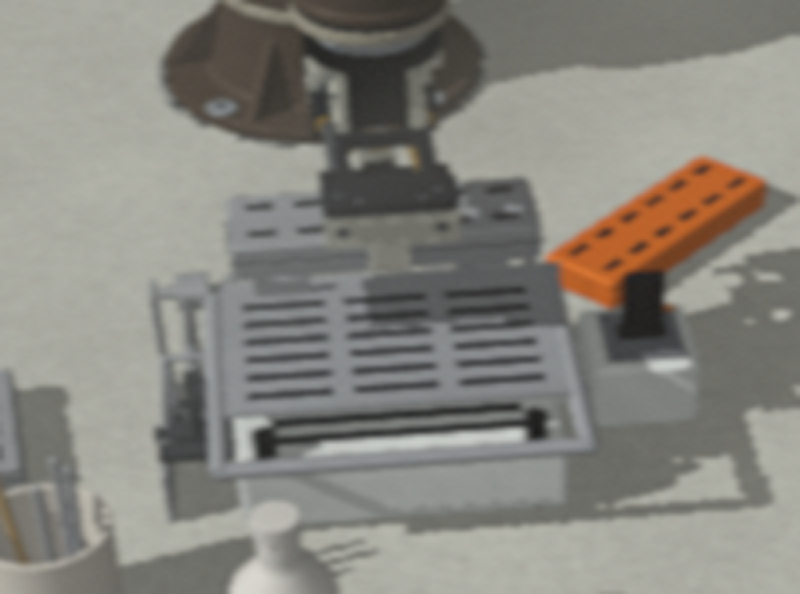

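The cassette hangs centred over the tray's hinge end. Lowering it.

```bash
python3 -m pendant '[[[0,0,0.03],[0,0,0],0.05],[[0,0,0.025],[0,0,0],0.05],[[0,0,0.01],[0,0,0],0.05],[[0,0,0],[0,0,0],0.05]]'
python3 -m pendant '[[[0,0,0.003],[0,0,0],0.05],[[0,0,0],[0,0,0],0.05]]'
```

```text
clock: 18.92
position: [0.4854, 0.0316, 0.0822]
ee_rot: [-2.189, -2.252, 0.001]
force: [0.8, -0.0, -3.9]
width: 0.656
clock: 19.18
position: [0.486, 0.0306, 0.0798]
ee_rot: [2.191, 2.25, 0.001]
force: [-0.1, 0.6, -3.7]
width: 0.653
```

```bash
python3 -m pendant '[[[0,0,0.002],[0,0,0],0.05],[[0,0,0],[0,0,0],0.05]]'
python3 -m pendant '[[[0,0,0.0015],[0,0,0],0.05],[[0,0,0],[0,0,0],0.05]]'
```

```text
clock: 19.42
position: [0.4858, 0.0305, 0.0775]
ee_rot: [2.192, 2.25, 0.0]
force: [0.4, -1.5, -3.1]
width: 0.651
clock: 19.68
position: [0.4859, 0.0304, 0.0774]
ee_rot: [2.191, 2.25, -0.0]
force: [-6.6, -2.0, 19.0]
width: 0.654
```

```bash
python3 -m pendant '[[[0,0,-0.0015],[0,0,0],0.05],[[0,-0.002,0],[0,0,0],0.05],[[0,0,0],[0,0,0],0.05]]'
python3 -m pendant '[[[0,-0.002,0],[0,0,0],0.05],[[0,0,0],[0,0,0],0.05]]'
```

```text
clock: 20.05
position: [0.4846, 0.0305, 0.0776]
ee_rot: [2.192, 2.249, 0.002]
force: [4.2, -1.1, -2.3]
width: 0.648
clock: 20.3
position: [0.4844, 0.0305, 0.0779]
ee_rot: [2.192, 2.247, 0.006]
force: [9.9, -0.5, -5.3]
width: 0.651
```

The cassette is up against the stops: 10 N reaction, no further motion. Releasing and checking.

```bash
python3 -m pendant '[[[0,0.001,0],[0,0,0],0.08],[[0,0,0],[0,0,0],0.08],[[0,0,0],[0,0,0],0.08],[[0,0,-0.03],[0,0,0],0.08],[[0,0,-0.06],[0,0,0],0.08],[[0,0.03,-0.05],[0,0,0],0.08],[[0,0.04,0],[0,0,0],0.03],[[0,0.03,0],[0,0,0],0.03],[[0,0,0],[0,0,0],0.03]]'
python3 - <<'E'
from h import *
s,im,W=snap('top','t12'); s2,im2,W2=snap('wrist','w12')
cv2.imwrite('pics/t12c.png',cv2.resize(im[190:315,290:440,::-1],None,fx=5,fy=4.6,interpolation=cv2.INTER_CUBIC))
for w,m in ((W,'top'),(W2,'w')):
    P=w.reshape(-1,3); k=(P[:,2]>.132)&(P[:,2]<.15)&(P[:,0]>.43)&(P[:,0]<.54)&(abs(P[:,1]-.03)<.11); 
    if k.sum()>20: print(m,k.sum(),cv2.minAreaRect((P[k][:,:2]*1000).astype(np.float32)))
E
```

```text
clock: 21.42
position: [0.5836, 0.0332, 0.2166]
ee_rot: [-2.191, -2.25, -0.0]
force: [0.2, 0.5, -0.4]
width: 0.593
top 2369 ((481.64642333984375, 28.609859466552734), (59.968807220458984, 179.18814086914062), 1.7536654472351074)
w 17245 ((485.2694396972656, 48.245792388916016), (60.39874267578125, 145.38165283203125), 1.7619788646697998)
```

View pics/t12c.png

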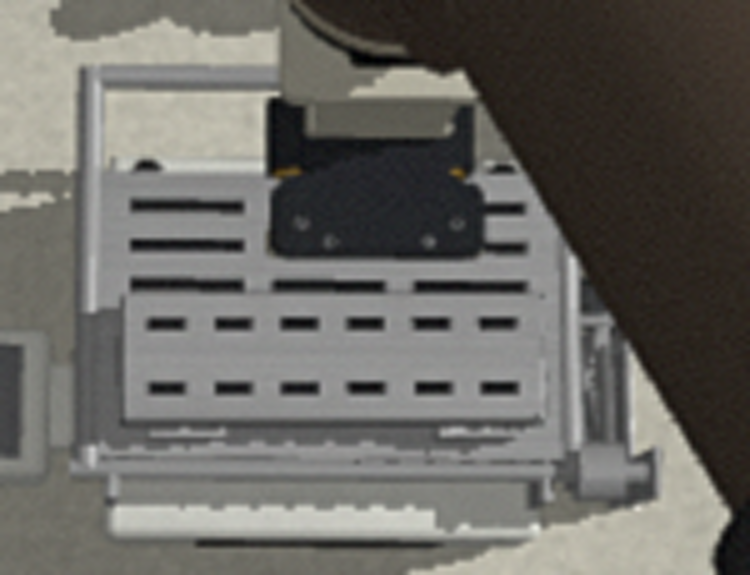

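View pics/w12.png

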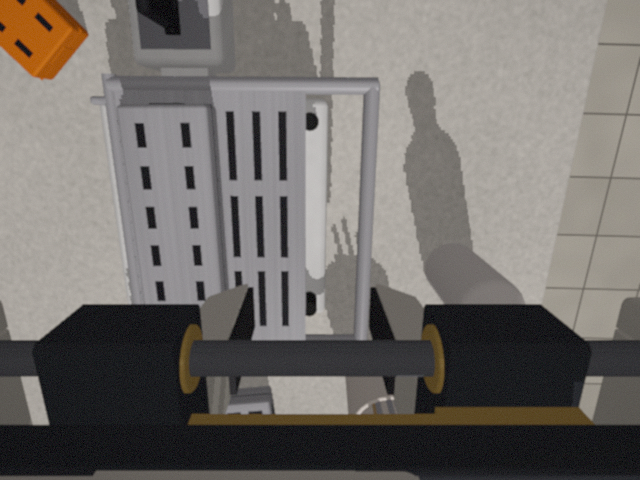

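The cassette lies at the stops, centred to about 2 mm and square to 0.2°. Back to the handle bar.

```bash
python3 -m pendant '[[[0.026,0.0417,0],[0,0,0],0.03],[[0,0,0.05],[0,0,0],0.03],[[0,0,0.05],[0,0,0],0.03],[[0,0,0.03],[0,0,0],0.03],[[0,0,0],[0,0,0],0.03]]'
```

```text
clock: 22.15
position: [0.6209, 0.0596, 0.0854]
ee_rot: [-2.189, -2.249, 0.006]
force: [0.3, 0.2, 0.1]
width: 0.327
```

```bash
python3 -m pendant '[[[0,0.003,0.02],[0,0,0],0.03],[[0,0,0.016],[0,0,0],0.03],[[0,0,0],[0,0,0],0.03],[[0,0,0],[0,0,0],0],[[0,0,0],[0,0,0],0],[[0,0,0],[0,0,0],0]]' 25
```

```text
clock: 22.9
position: [0.6246, 0.0604, 0.0518]
ee_rot: [-2.19, -2.25, 0.004]
force: [-8.5, -0.7, 6.9]
width: 0.121
```

```bash
python3 -m pendant '[[[0,-0.0004,-0.011],[0,0,0],0],[[0,-0.001,-0.0117],[0,0,0],0],[[0,-0.0018,-0.0113],[0,0,0],0],[[0,-0.0023,-0.0112],[0,0,0],0],[[0,-0.003,-0.0109],[0,0,0],0],[[0,-0.0037,-0.0108],[0,0,0],0],[[0,-0.004,-0.0098],[0,0,0],0],[[0,-0.0045,-0.0094],[0,0,0],0],[[0,0,0],[0,0,0],0]]'
python3 - <<'E'
from h import *
s,im,W=snap('wrist','w13'); print(s['position'],s['force'])
B=[W[r,c] for r in range(150,270,10) for c in range(309,318)]; B=np.array(B); B=B[abs(B[:,2]-np.nanmedian(B[:,2]))<.01]; print('bar top',np.median(B,0), 'theta',np.arcsin((np.median(B,0)[2]-.0075-.104)/.19))
E
```

```text
clock: 24.02
position: [0.6052, 0.06, 0.1383]
ee_rot: [-2.191, -2.251, 0.0]
force: [-5.4, 2.5, -7.6]
width: 0.122
[0.60517206 0.05996418 0.13825445] [-5.38205591  2.4716127  -7.55387241]
bar top [0.60575757 0.1120086  0.19574214] theta 0.4593657646695518
```

```bash
python3 -m pendant '[[[0,0.0023,0.005],[0,0,0],0],[[0,0.0018,0.004],[0,0,0],0],[[0,0,0],[0,0,0],0]]'
python3 -m pendant '[[[0,0.0006,0.0015],[0,0,0],0],[[0,0,0],[0,0,0],0]]'
```

```text
clock: 24.45
position: [0.6096, 0.0601, 0.1286]
ee_rot: [-2.191, -2.251, 0.0]
force: [-5.5, 2.6, -6.4]
width: 0.119
clock: 24.7
position: [0.61, 0.0601, 0.1275]
ee_rot: [-2.191, -2.251, 0.001]
force: [-6.5, 0.6, -2.8]
width: 0.123
```

```bash
python3 -m pendant '[[[0,0.0004,0.0015],[0,0,0],0],[[0,0,0],[0,0,0],0]]'
```

```text
clock: 24.95
position: [0.6105, 0.0601, 0.1265]
ee_rot: [-2.191, -2.251, 0.001]
force: [-8.7, 0.6, 2.9]
width: 0.118
```

Force has reversed (now +2.9 N upward), so the pawl holds the tray. Releasing, rising and checking.

```bash
python3 -m pendant '[[[0,0,0],[0,0,0],0.03],[[0,0,0],[0,0,0],0.03],[[0,0,0],[0,0,0],0.03],[[0,0,-0.03],[0,0,0],0.03],[[0,0,-0.06],[0,0,0],0.03],[[0,0,-0.06],[0,0,0],0],[[0,0,0],[0,0,0],0]]'
python3 - <<'E'
from h import *
s2,im2,W2=snap('wrist','w14'); print(s2['position'],s2['force'])
P=W2[100:270].reshape(-1,3)
B=P[(P[:,0]>.595)&(P[:,0]<.63)&(P[:,2]>.12)]; print('bar top',np.percentile(B[:,2],90),np.median(B,0))
s,im,W=snap('top','t14')
cv2.imwrite('pics/t14c.png',cv2.resize(im[190:315,290:440,::-1],None,fx=5,fy=4.6,interpolation=cv2.INTER_CUBIC))
for n,w in(('top',W),('wr',W2)):
    Q=w.reshape(-1,3); k=(Q[:,0]>.525)&(Q[:,0]<.565)&(abs(Q[:,1]-.08)<.045)&(Q[:,2]>.12)&(Q[:,2]<.19); q=Q[k]
    if len(q)>20:
        a=np.polyfit(q[:,0],q[:,2],1); r=abs(q[:,2]-np.polyval(a,q[:,0]))<.004; print(n,'sheet',np.arctan(np.polyfit(q[r,0],q[r,2],1)[0]),r.sum())
    k=(Q[:,0]>.43)&(Q[:,0]<.51)&(abs(Q[:,1]-.03)<.1)&(Q[:,2]>.14)&(Q[:,2]<.20); q=Q[k]; a=np.linalg.lstsq(np.c_[q[:,:2],np.ones(len(q))],q[:,2],rcond=None)[0]; print(n,'cass slope',np.arctan(np.hypot(a[0],a[1])),len(q),cv2.minAreaRect((q[:,:2]*1000).astype(np.float32)))
E
```

```text
clock: 25.82
position: [0.6138, 0.0612, 0.2812]
ee_rot: [2.188, 2.246, 0.013]
force: [0.5, 1.2, -0.0]
width: 0.158
[0.61377259 0.06115631 0.28120063] [ 0.481944    1.2137076  -0.03438462]
bar top 0.1855289337731672 [0.61026106 0.09496778 0.18402033]
top sheet 0.37817999090320153 744
top cass slope 0.13110129774663568 2769 ((473.61688232421875, 30.8006591796875), (72.6621322631836, 197.63522338867188), 0.08171504735946655)
wr sheet 0.38772870857245967 4933
wr cass slope 0.05365433729229287 14015 ((476.7864990234375, 35.17033386230469), (71.94039916992188, 187.29544067382812), 1.7519992589950562)
```

View pics/w14.png

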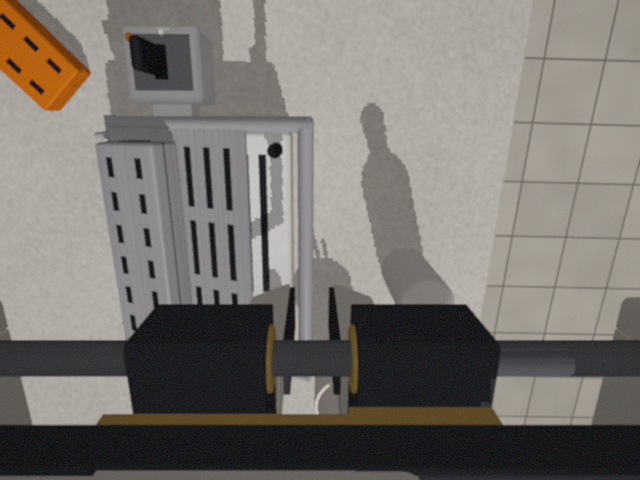

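View pics/t14c.png

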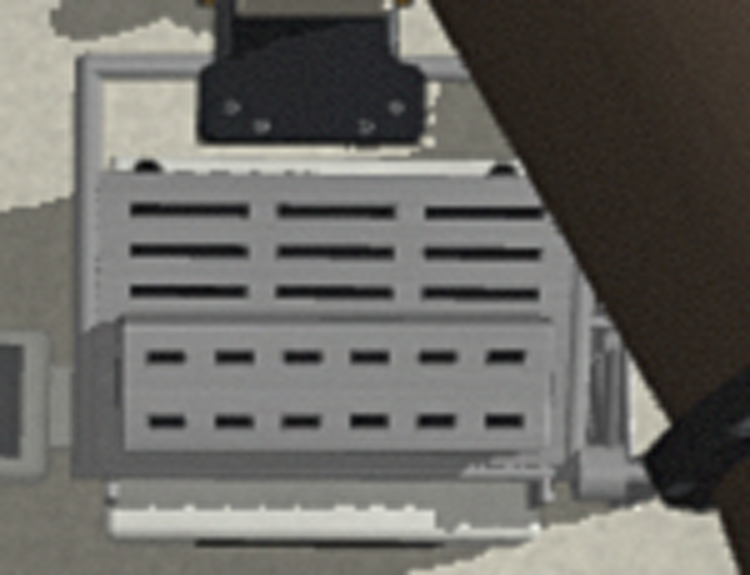

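```bash
python3 - <<'E'
from h import *
a=np.radians(1.7); th=.40; X=np.array([np.cos(a)*np.cos(th),np.sin(a)*np.cos(th),np.sin(th)]); Y=np.array([-np.sin(a),np.cos(a),0]); Z=np.cross(X,Y); F=np.c_[X,Y,Z]
s,im,W=snap('top')
for h in (.4325,):
    Q=(W.reshape(-1,3)-[h,.0307,.104])@F
    k=(abs(Q[:,2]-.036)<.005)&(abs(Q[:,1])<.105)&(Q[:,0]>-.01)&(Q[:,0]<.13); q=Q[k]
    print(k.sum(),np.median(q[:,2]),cv2.minAreaRect((q[:,:2]*1000).astype(np.float32)))
    k=(abs(Q[:,2]-.006)<.005)&(abs(Q[:,1])<.09)&(Q[:,0]>.09)&(Q[:,0]<.15); print('sheet z',np.median(Q[k][:,2]),'edge',np.percentile(Q[k][:,0],99.5))
for r in arm.masks_of('top','paddle_tip')[:1]:
    P=W[r['pixels']]; P=P[P[:,2]>.118]; print('paddle',P[:,:2].min(0),P[:,:2].max(0),P.mean(0))
E
```

```text
2307 0.03497037028618813 ((51.380462646484375, -3.4239273071289062), (59.571102142333984, 178.839599609375), 0.2060818374156952)
sheet z 0.004798006930301587 edge 0.14290577338395655
paddle [0.4627654 0.175495 ] [0.47238409 0.19924615] [0.4672919  0.18771381 0.12398258]
```

The tray stands at about 0.40 rad, and the cassette is about +3 mm from the seat in x, -3 mm in y and square. Next is the paddle, tip at (0.467, 0.188).

```bash
python3 -m pendant '[[[0.0336,-0.0476,0],[0,0,0],0],[[0.0336,-0.0476,0],[0,0,0],0],[[0.0336,-0.0476,0],[0,0,0],0],[[0.0336,-0.0476,0],[0,0,0],0],[[0,0,0],[0,0,0],0]]'
python3 - <<'E'
from h import *
sh,t=rel(down(91.6),[0.42,0.19,0.062]); print(sh.round(4),t.round(2))
s,im,W=snap('wrist','w15'); T=(W-s['position'])@R.from_rotvec(s['ee_rot']).as_matrix()
E
```

```text
clock: 26.65
position: [0.4132, 0.1914, 0.275]
ee_rot: [2.184, 2.258, -0.002]
force: [1.1, 0.2, 0.2]
width: 0.009
[-0.0014  0.007   0.213 ] [-0.06  0.07  0.29]
```

View pics/w15.png

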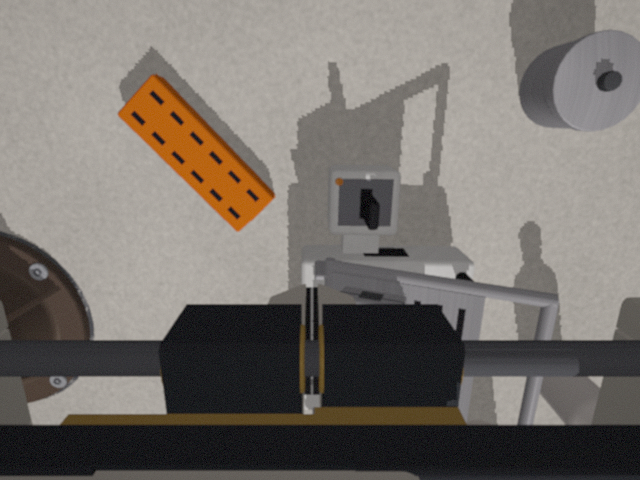

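```bash
python3 -m pendant '[[[-0.0014,0.007,0.05],[0,0,0.3],0],[[0,0,0.055],[0,0,0],0],[[0,0,0.055],[0,0,0],0],[[0,0,0.053],[0,0,0],0],[[0,0,0],[0,0,0],0]]'
python3 - <<'E'
from h import *
s,im,W=snap('wrist','w16'); print(s['position'])
s,im,W=snap('scene'); cv2.imwrite('pics/s16c.png',cv2.resize(im[130:310,230:400,::-1],None,fx=4.5,fy=3.3,interpolation=cv2.INTER_CUBIC))
E
```

```text
clock: 27.32
position: [0.4217, 0.1855, 0.0588]
ee_rot: [-2.196, -2.242, 0.013]
force: [-0.5, -0.1, 0.4]
width: 0.004
[0.4217237  0.1854664  0.05881905]
```

View pics/w16.png

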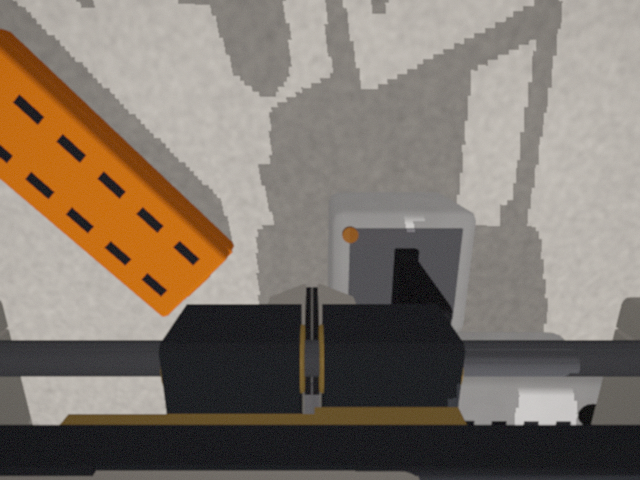

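View pics/s16c.png

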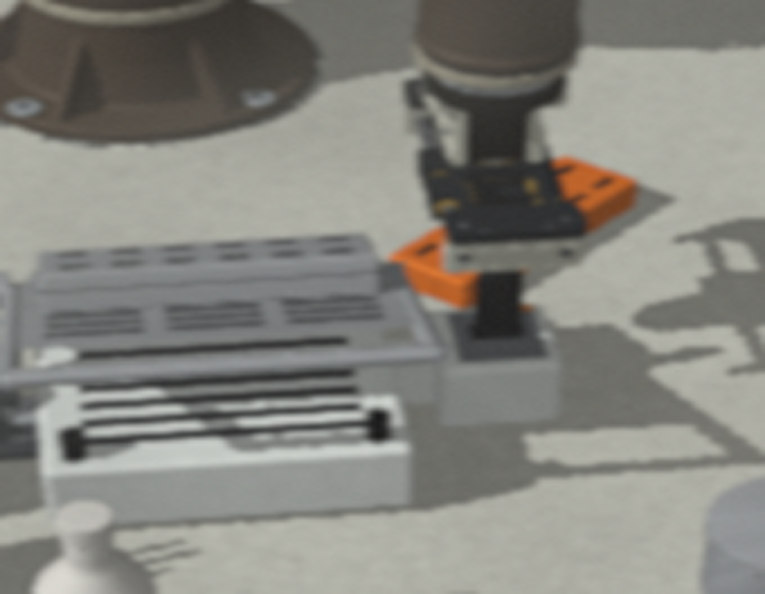

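```bash
python3 -m pendant '[[[0.003,0.01,0],[0,0,0],0],[[0,0.008,0],[0,0,0],0],[[0,0,0],[0,0,0],0]]'
python3 -m pendant '[[[0,0.005,0],[0,0,0],0],[[0,0,0],[0,0,0],0]]'
```

```text
clock: 27.8
position: [0.4436, 0.1916, 0.0633]
ee_rot: [2.198, 2.243, 0.003]
force: [0.0, -0.1, -0.6]
width: 0.005
clock: 28.05
position: [0.4473, 0.1914, 0.0625]
ee_rot: [2.198, 2.245, 0.0]
force: [-1.0, -0.0, -0.3]
width: 0.005
```

```bash
python3 -m pendant '[[[0,0.006,0],[0,0,0],0],[[0,0.004,0],[0,0,0],0],[[0,0,0],[0,0,0],0]]'
python3 - <<'E'
from h import *
s,im,W=snap('scene'); print(s['position'],s['force']); cv2.imwrite('pics/s17c.png',cv2.resize(im[160:260,300:370,::-1],None,fx=8,fy=6,interpolation=cv2.INTER_CUBIC))
E
```

```text
clock: 28.42
position: [0.457, 0.1916, 0.0622]
ee_rot: [-2.198, -2.245, 0.001]
force: [-1.6, 0.2, -0.0]
width: 0.009
[0.45701417 0.19163257 0.0622169 ] [-1.60967301  0.22004226 -0.01060253]
```

View pics/s17c.png

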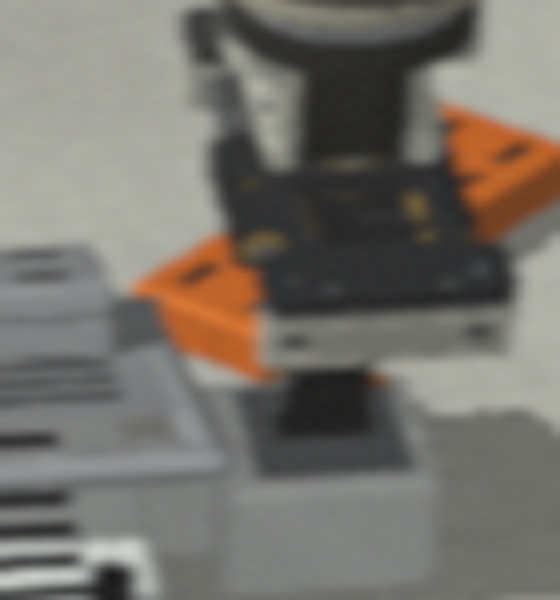

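```bash
python3 -m pendant '[[[0,0.005,0],[0,0,0],0],[[0,0,0],[0,0,0],0]]'
python3 -m pendant '[[[0,0.003,0],[0,0,0],0],[[0,0,0],[0,0,0],0]]'
python3 -m pendant '[[[0,0.003,0],[0,0,0],0],[[0,0,0],[0,0,0],0]]'
```

```text
clock: 28.72
position: [0.4621, 0.1916, 0.0623]
ee_rot: [-2.198, -2.245, 0.001]
force: [-2.3, -1.1, -0.0]
width: 0.008
clock: 28.98
position: [0.465, 0.1917, 0.0623]
ee_rot: [-2.198, -2.245, 0.001]
force: [-2.9, 0.1, -0.5]
width: 0.006
clock: 29.22
position: [0.4682, 0.1918, 0.0624]
ee_rot: [2.198, 2.245, -0.0]
force: [-3.1, -0.8, -0.9]
width: 0.004
```

```bash
python3 -m pendant '[[[0,0.002,0],[0,0,0],0],[[0,0,0],[0,0,0],0]]'
python3 -m pendant '[[[0,0.002,0],[0,0,0],0],[[0,0,0],[0,0,0],0]]'
```

```text
clock: 29.48
position: [0.4688, 0.1918, 0.0622]
ee_rot: [-2.196, -2.245, 0.003]
force: [-7.7, -1.3, 1.5]
width: 0.001
clock: 29.72
position: [0.4691, 0.1918, 0.062]
ee_rot: [-2.195, -2.245, 0.007]
force: [-13.6, -0.1, 5.8]
width: 0.005
```

The paddle is hard against its end stop. Holding over a second, then backing away.

```bash
python3 -m pendant '[[[0,0,0],[0,0,0],0],[[0,0,0],[0,0,0],0],[[0,0,0],[0,0,0],0],[[0,0,0],[0,0,0],0],[[0,0,0],[0,0,0],0],[[0,0,0],[0,0,0],0],[[0,0,0],[0,0,0],0],[[0,0,0],[0,0,0],0]]'
python3 -m pendant '[[[0,-0.01,0],[0,0,0],0],[[0,-0.02,0],[0,0,0],0],[[0,-0.02,0],[0,0,0],0],[[0,0,-0.055],[0,0,0],0],[[0,0,-0.055],[0,0,0],0],[[0.03,-0.03,-0.04],[0,0,0],0],[[0.045,-0.03,0],[0,0,0],0],[[0.045,-0.03,0],[0,0,0],0],[[0,0,0],[0,0,0],0]]'
python3 - <<'E'
from h import *
a=np.radians(1.7); th=.40; X=np.array([np.cos(a)*np.cos(th),np.sin(a)*np.cos(th),np.sin(th)]); Y=np.array([-np.sin(a),np.cos(a),0]); Z=np.cross(X,Y); F=np.c_[X,Y,Z]
s,im,W=snap('top','t18'); snap('scene','s18')
Q=(W.reshape(-1,3)-[.4325,.0307,.104])@F
k=(abs(Q[:,2]-.036)<.005)&(abs(Q[:,1])<.105)&(Q[:,0]>-.01)&(Q[:,0]<.13); print(k.sum(),np.median(Q[k][:,2]),cv2.minAreaRect((Q[k][:,:2]*1000).astype(np.float32)))
k=(abs(Q[:,2]-.006)<.006)&(abs(Q[:,1])<.09)&(Q[:,0]>.09)&(Q[:,0]<.15); print('sheet z',np.median(Q[k][:,2]))
for l in ('paddle_tip','small_cassette','jar','tin','spray_bottle'):
  for r in arm.masks_of('top',l)[:1]:
    P=W[r['pixels']]; P=P[~np.isnan(P[:,0])]; z=P[:,2]; t=P[z>np.percentile(z,90)-.008]; print(l,np.median(t,0).round(3),np.round(cv2.minAreaRect((t[:,:2]*1000).astype(np.float32))[0]))
print(arm.observe()['force'],arm.observe()['position'])
E
```

```text
clock: 30.72
position: [0.4691, 0.1918, 0.0621]
ee_rot: [-2.195, -2.245, 0.007]
force: [-14.1, -0.7, 5.2]
width: 0.006
clock: 31.85
position: [0.3273, 0.3131, 0.2136]
ee_rot: [-2.189, -2.252, -0.006]
force: [0.4, -0.9, -0.6]
width: 0.002
2311 0.03496056718713374 ((51.40592575073242, -3.4814071655273438), (59.64760208129883, 178.84019470214844), 0.07868041843175888)
sheet z 0.004741188678301834
paddle_tip [0.467 0.187 0.124] [467. 187.]
small_cassette [ 0.486 -0.235  0.03 ] [ 486. -235.]
jar [ 0.657 -0.167  0.1  ] [ 661. -172.]
tin [0.677 0.311 0.072] [678. 312.]
spray_bottle [ 0.733 -0.039  0.174] [734. -39.]
[-0.91042218  0.515699   -0.78723382] [0.33042602 0.30809275 0.21231017]
```

View pics/t18.png

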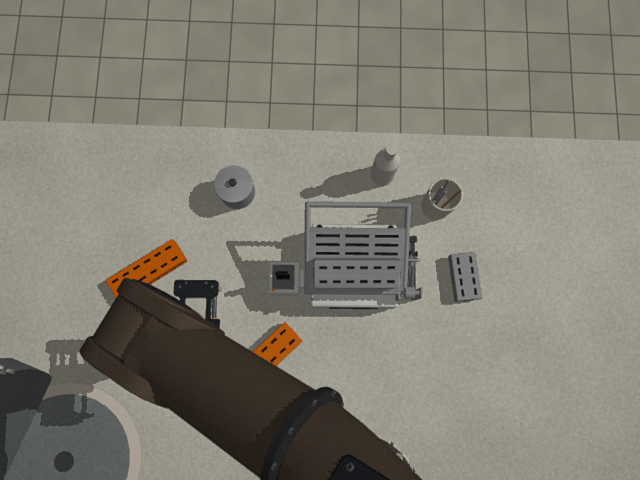

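View pics/s18.png

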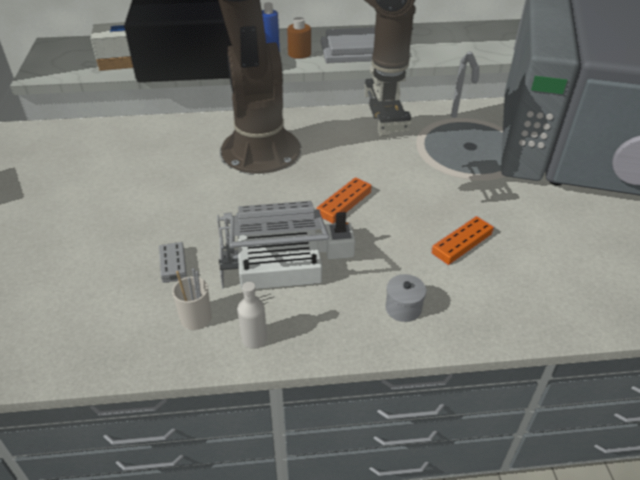

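Both pictures show the arm clear of everything, the tray propped with the cassette on it at top-picture (358,273), and the paddle back in the centre at (284,275). The small cassette, jar, tin and bottle are where they were. Handing in.

```bash
python3 -c "
from cell import arm
print(arm.sign_off())"
```

```text
the job is handed in; nothing more can be done
None
```

I did every step of the job and handed it in at about 32 s on the robot's clock; the hand-in gave no verdict.

**What I did:**
- Lifted the tray from notch 3 to about 1.30 rad, then lowered it in the grip until it lay flat.
- Set the cassette down on the flat tray against the two stops.
- Raised the tray to about 0.46 rad, let it catch in the second notch and let go of the bar.
- Pushed the paddle to its end stop, held it there for over 1 s and backed away.

**Last checks before handing in:**

| Item | Reading |
|---|---|
| Tray | about 0.40 rad from the bar height; 0.38 and 0.39 rad from slope fits to the sheet |
| Cassette | about +3 mm in x and -3 mm in y from the seat; square within 0.5° |
| Paddle | back at its starting position |
| Small cassette, bottle, jar, tin | within about 1 mm of where they started |
| Arm | clear of everything |

**What disagreed or went wrong:**
- **Finger length:** the fingertips sit about 38 mm behind the reported TCP, so my first grip on the handle closed in the air above the bar. I measured the offset with the cameras and used it from then on.
- **Pawl:** I never saw it directly. That it tripped follows from the tray passing all the notches on the way down, and that it reset follows from the tray catching at 0.40 rad.

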